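# Clear the jig bed and hold the dead-man handle at run

### The job

Use the scraper block, not the fingers, to wipe all five loose metal chips off the jig's bed into the tray at its near end, then stand the scraper upright back on the bench. Only when the bed is clear, press the spring-loaded dead-man handle down with the fingers to its middle run position, where its bar is level, and finish while still holding it there: never push it through towards the bottom, which trips it. Leave the other things on the bench where they are.

Things in the scene. Friction and masses are not known exactly. Their poses are not given: they have to be found in the camera images.
- jig: fixed jig: flat aluminium bed 160 (x) x 100 (y) mm, top 38 mm above the bench, between two side rails (10 mm thick, inner faces at y = -50 and +50 mm, top 48 mm). Origin on the bench under the bed's centre, z up: bed x -80..+80 mm. Behind it (+x end) is only a plate, flush, to x = +88. Its near end (-x) drops straight into the tray. Behind x = +30 mm the bed is free of chips at the start
- jig_tray (a point): centre of the floor of the open chip tray, at jig x = -112, z = 14 mm. Tray inside 64 (x) x 100 (y) mm: from the bed's edge at jig x = -80 to the front wall at x = -144 (5 mm thick, top 34 mm above the bench); the side rails close its sides
- chip1: steel chip 1, loose on the bed, 12 g: a plain bar piece 18x11x8 mm; origin at the middle of its underside
- chip2: steel chip 2, loose on the bed, 12 g: an L-shaped piece 18x15x8 mm; origin at the middle of its underside
- chip3: steel chip 3, loose on the bed, 12 g: a stepped piece 14x14x11 mm; origin at the middle of its underside
- chip4: steel chip 4, loose on the bed, 12 g: an L-shaped piece 18x15x8 mm; origin at the middle of its underside
- chip5: steel chip 5, loose on the bed, 12 g: a plain bar piece 18x11x8 mm; origin at the middle of its underside
- scraper: loose grey scraper block, about 150 g, 55 mm high, standing on the bench. Foot 28 (x) x 88 (y) mm, 17 mm high, black rubber below; on it a grip ridge 22 (x) x 62 (y) mm, up to z = 55 mm, to be gripped across x. Origin at the centre of its underside, z up; same front and back. Fits between the jig's rails with 12 mm to spare, its y along the jig's y
- handle_stand: fixed stand of the dead-man handle: dark base plate 190x70x8 mm (x -90..+100 mm), two grey cheeks with level top edges 82 mm above the bench (x -5..+95 mm, 40 mm over both) and between them the hinge, axis y, at x = +70, z = 75 mm. Origin on the bench, z up. The handle points from the hinge along -x of this frame
- handle (a joint): handle angle in rad, grows as it is pressed down. 0 = released, bar 0.40 rad above level; 0.40 = level, the run position (bar's top flush with the cheeks' top edges); 0.80 = bottom stop; it trips above 0.60. A spring returns it: 0.4 N m at 0, plus 1.0 N m per rad, so some 6.7 N down on the pad hold it level
- handle_pad (a point): centre of the top face of the black palm pad (50 mm along the bar, 36 mm wide) near the handle's free end, 120 mm from the hinge along the bar; moves with the handle. Bar level: at x = -50, y = 0, z = 90 mm in the stand's frame; released: x = -34.7, z = 135.5 mm
- heat_sink: bystander: finned aluminium heat sink 40x60x27 mm, loose; origin under its centre
- transformer: bystander: small transformer 44x42x36 mm, loose; origin under its centre
- kapton_roll: bystander: roll of tape lying flat, 62 mm across, 19 mm high, loose; origin under its centre

How it is judged:
By the outcome, as a careful person would: the job done as asked, in the order asked, and still so for the second after the job is handed in, while the arm keeps its last pose, push and grip.
It also fails if it takes over 58 s, if anything falls off the work surface, if the arm or the gripper's body presses on something with over 40 N, if the wrist force passes 120 N, or if a joint passes its speed limit or range.

### The arm

A 7-joint arm with a two-finger parallel gripper is mounted at the origin on a cart in front of the work surface, level with it; the furniture and walls round the work are solid. World frame = base frame: x ahead of the robot, y to its left, z up, the work surface at z = 0. Lengths are in m, angles in rad, forces in N, time in s.
With the tool pointing down it reaches from about 0.4 to 0.85 m from the base axis. Payload 4.5 kg.
Tool frame: the origin (TCP) lies on the mounting face of the last link; the fingertips stand 173 mm ahead of it and the grasp point (between the pads) lies 155 mm ahead of it (bot.pinch_z is the z of the grasp point in the tool frame, in m); z points along the fingers, y is the line along which they close (so a half turn about z gives the same grasp; the last joint's range is limited). The gripper opens to 85 mm and grips with 20 to 120 N. Pads are 22 mm wide; open, the fingers measure 114 mm over their backs; the gripper's body (76 mm by 85 mm) begins 54 mm behind the grasp point. The pads swing forward as they close: fully open they stand 13 mm farther back than shut.
Start: joints at [-1.172, 0.689, -0.195, 1.565, 0.157, 0.902, -0.215], TCP at [0.223, 0.584, 0.405] pointing down, gripper open.
Joint ranges: [-3.01, 3.01], [-0.46, 2.08], [-1.47, 1.51], [0.13, 2.56], [-1, 4.14], [0.04, 2.09], [-2.66, 2.66]. Speed limits (rad/s): [2.57, 2.57, 3.14, 3.14, 3.14, 3.14, 3.14].

### API

Orientations are given as [roll, pitch, yaw] about the fixed x, y, z axes, in that order (R = Rz(yaw) Ry(pitch) Rx(roll)).
In Python, from rig import bot gives the robot as it stands.
- The arm moves only by the tool step_arm, never from a script. Its argument "motion" is a list of rows, each an object of numbers: "dx", "dy", "dz": the shift along the tool's x, y, z scaled (see below); "rx", "ry", "rz": the turn, a rotation vector about the tool's x, y, z scaled (see below); "fingers": the opening, from 0 (shut) to 1 (fully open). A call has exactly 5 rows; each row shifts and turns the commanded pose from where the row before left it, along the tool's axes as they then stand; what a row does not reach is not made up. The controller multiplies each number of a shift by 0.025 m and each number of a turn by 60 degrees. A row lasts 1/12 s, in which the tool goes at most 41.7 mm and 7.16 degrees, less where a joint would pass 70% of its speed; a pose out of reach is approached as far as the arm can. A call with a number of a shift or a turn outside -1 to 1 is refused whole. A call with a gripper value outside its range is refused whole. The fingers move at their own pace and stop on an object; the grip force is fixed at half the most. Time passes only in rows, so rows that do not move let the fingers close, or fill a call up. It gives the time, the measured TCP pose, the force, the opening and the grip force at its end, in the units of the state.
- bot.sense(): the state, without advancing time (a new reading comes with each control period).
- bot.capture(name): name is "scene" or "side" or "wrist"; returns (picture, depth): 384x512x3 uint8, red, green, blue; 384x512 float32, m along the optical axis (not along the pixel's ray), 0 where there is no reading.
- bot.get_calibration(name): a dict with "camera_matrix" (3x3 intrinsics, pixels), "distortion" ([k1, k2, p1, p2, k3] as OpenCV has them; the pictures are not rectified), "R" (3x3) and "t" (3): a world point X has camera coordinates R X + t; the wrist camera has in their place "mount" (4x4, takes a point from camera to tool coordinates, whose origin is the TCP and whose axes are the flange's). Camera axes: x right, y down, z forward; pixel columns grow to the right and rows downward; lengths in m; the calibration is good to about 2 mm. A picture is of the moment at which its call begins: read the wrist's pose just before it. get_calibration takes no time and is no camera call.
- bot.close_job(): hands the job in; it is judged then, once.
The state is a dict: "time_s": time; "q": joint angles; "joint_velocities": joint speeds; "joint_efforts": joint torques, N m; "tcp_pos": TCP position; "tool_rot": TCP orientation; "contact_force": force on the tool from outside, world axes, zero at the start; "ft_torque": the same for the moment, N m; "width": opening from 0.0 (shut) to 1.0 (fully open); "grip_force": force on a finger pad.
Only numpy, scipy, OpenCV 4.12 (cv2) and the standard library are available. Lean on these libraries where they do the work, as an engineer would, in place of code of your own. Each camera call takes 0.05 s, during which the arm holds its last target. There are 200 camera calls.

## Working session

There is one attempt and no reset: what is moved stays moved. The work goes in short steps, Python scripts to look and compute and a tool call to move; the robot and the scene stay as the last step left them, time stands still between calls to the robot, and variables do not carry over. Pictures are saved under pics/ and viewed, at most 10 in all, crops included, and the job is handed in when it is done.

Besides the shell and the picture viewer there is one more tool, called after "Emit:" by a JSON object that holds its "fn" and its "kwargs", one argument or row to a line. step_arm: Moves the arm, as the interface text tells. Shifts and turns lie within -1 to 1; 1 stands for 0.025 m of shift or 60 degrees of turn. Its arguments: {"type":"object","properties":{"motion":{"type":"array"}},"required":["motion"]}

```bash
mkdir -p pics; ls; python3 - <<'E'
from rig import bot
import cv2,numpy as np,pickle
s=bot.sense();print({k:np.round(v,3) for k,v in s.items()})
d={}
for n in ["scene","side"]:
    p,z=bot.capture(n);c=bot.get_calibration(n);d[n]=(p,z,c)
    cv2.imwrite(f"pics/{n}0.png",p[:,:,::-1]);print(n,c)
print(bot.get_calibration("wrist"))
pickle.dump(d,open("d0.pkl","wb"))
E
```

```text
pics
{'time_s': np.float64(0.0), 'q': array([-1.172,  0.69 , -0.194,  1.566,  0.157,  0.902, -0.215]), 'joint_velocities': array([-0.001,  0.002, -0.   , -0.002, -0.001,  0.   ,  0.   ]), 'joint_efforts': array([-0.0000e+00, -5.3962e+01, -1.2660e+00, -1.5855e+01,  9.0000e-03,
        9.0000e-03, -0.0000e+00]), 'tcp_pos': array([0.223, 0.584, 0.404]), 'tool_rot': array([-3.14 ,  0.   ,  2.777]), 'contact_force': array([-1.131, -0.002, -0.834]), 'ft_torque': array([-0.006, -0.053, -0.024]), 'grip_force': np.float64(0.0), 'width': np.float64(0.999)}
scene {'camera_matrix': array([[362.29762943,   0.        , 256.26420999],
       [  0.        , 362.29762943, 189.05553556],
       [  0.        ,   0.        ,   1.        ]]), 'distortion': array([-0.11436207,  0.        ,  0.        ,  0.        ,  0.        ]), 'R': array([[ 0.80220993, -0.59668663,  0.02059839],
       [-0.29849361, -0.43070877, -0.85169919],
       [ 0.51706943,  0.67709306, -0.523626  ]]), 't': array([-0.43464274,  0.26616283,  0.61347493])}
side {'camera_matrix': array([[366.1044846 ,   0.        , 256.30630698],
  
[... 302 characters left out ...]
01246657, -0.79058282, -0.61222822]]), 't': array([0.53283211, 0.08876555, 1.08964961])}
{'camera_matrix': array([[303.1041368 ,   0.        , 253.04912121],
       [  0.        , 303.1041368 , 189.06755326],
       [  0.        ,   0.        ,   1.        ]]), 'distortion': array([-0.08089808,  0.        ,  0.        ,  0.        ,  0.        ]), 'mount': array([[-2.83113250e-04, -9.48706792e-01, -3.16157149e-01,
         8.03465559e-02],
       [ 9.99999959e-01, -2.53268998e-04, -1.35487115e-04,
        -3.67646761e-04],
       [ 4.84647416e-05, -3.16157174e-01,  9.48706824e-01,
         3.29237575e-02],
       [ 0.00000000e+00,  0.00000000e+00,  0.00000000e+00,
         1.00000000e+00]])}
```

View pics/scene0.png

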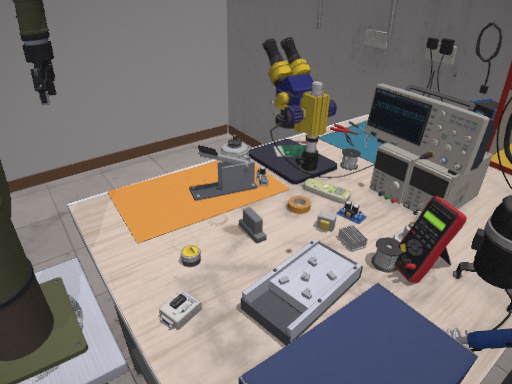

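View pics/side0.png

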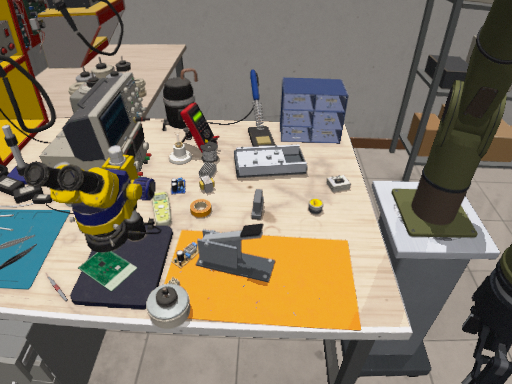

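The scene view shows the jig at about (302,285), the scraper at (252,224), the handle stand at (225,178) and a navy cabinet beside the jig at (365,345). The side view shows the jig at (270,160), the scraper at (258,203) and the handle at (235,255). Next I'll make a top-down map from the depth.

```bash
cat > h.py <<'E'
import numpy as np,cv2
def cloud(p,z,c,R=None,t=None):
    K,D=c["camera_matrix"],c["distortion"]
    R=c["R"] if R is None else R; t=c["t"] if t is None else t
    h,w=z.shape;u,v=np.meshgrid(np.arange(w),np.arange(h))
    n=cv2.undistortPoints(np.stack([u,v],-1).reshape(-1,1,2).astype(np.float64),K,D)[:,0]
    Z=z.reshape(-1,1);P=np.hstack([n*Z,Z]);ok=Z[:,0]>0
    return ((P-t)@R)[ok],p.reshape(-1,3)[ok]
def rect(X):
    r=cv2.minAreaRect((X[:,:2]*1000).astype(np.float32));b=cv2.boxPoints(r)
    return np.round(r[0],1),np.round(r[1],1),round(r[2],1)
E
python3 - <<'E'
import pickle,numpy as np,cv2
from h import *
d=pickle.load(open("d0.pkl","rb"))
out=[]
for n in d:
    X,C=cloud(*d[n]); 
    im=np.zeros((450,400,3),np.uint8)  # 2mm; x 0.2..1.1 up, y -0.4..0.4 left
    o=np.argsort(X[:,2]);X,C=X[o],C[o]
    m=(X[:,2]>-.03)&(X[:,2]<.3);
    r=((1.1-X[:,0])/.002).astype(int);q=((.5-X[:,1])/.002).astype(int)
    m&=(r>=0)&(r<450)&(q>=0)&(q<400)
    im[r[m],q[m]]=C[m][:,::-1]; im=cv2.dilate(im,np.ones((2,2)));out.append(im)
    # clusters per height
    for lo,hi,name in [(.045,.052,"rail"),(.052,.058,"scr"),(.079,.085,"cheek"),(.024,.030,"heat")]:
        mm=(X[:,2]>lo)&(X[:,2]<hi)&m
        g=np.zeros((450,400),np.uint8);g[r[mm],q[mm]]=1;g=cv2.morphologyEx(g,cv2.MORPH_CLOSE,np.ones((3,3)))
        k,L,S,_=cv2.connectedComponentsWithStats(g)
        for i in range(1,k):
            if S[i,4]>25:
                s=X[mm][L[r[mm],q[mm]]==i];print(n,name,len(s),rect(s),np.round(np.median(s[:,2]),4))
cv2.imwrite("pics/top0.png",np.hstack(out))
E
```

```text
scene rail 19 (array([1049. , -258.3]), array([53.5,  3.4]), 2.6) 0.0492
scene rail 60 (array([1015.7,  113.4]), array([31.6, 58.8]), 45.5) 0.0496
scene rail 55 (array([994.1,  92.8]), array([29.4, 48.2]), 77.4) 0.0494
scene rail 20 (array([ 938.2, -138.9]), array([ 9.5, 25.6]), 47.7) 0.0486
scene rail 47 (array([931.9, -68.3]), array([ 6.6, 61. ]), 2.9) 0.0493
scene rail 52 (array([ 933.4, -184.2]), array([59.7, 10.2]), 89.1) 0.0484
scene rail 31 (array([842. , 128.5]), array([13.6, 43.5]), 44.0) 0.0488
scene rail 21 (array([ 798.9, -247.2]), array([12.8,  8.7]), 85.5) 0.0501
scene rail 64 (array([710.8, 340.7]), array([34.2, 62.6]), 65.3) 0.047
scene rail 376 (array([ 708.3, -260.3]), array([60.4, 58.6]), 55.1) 0.0498
scene rail 66 (array([616.4, 187.7]), array([ 7.1, 98.9]), 76.7) 0.0489
scene rail 534 (array([ 502.8, -273.5]), array([224.9,  11.1]), 8.5) 0.048
scene rail 436 (array([ 486.8, -164.9]), array([225.3,  12.2]), 9.1) 0.048
scene rail 33 (array([ 544.8, -190. ]), array([15.7, 18.1]), 8.6) 0.046
scene rail 30 (array([ 545.5, -242.3]), array([17. , 10.7]), 87.7) 0.0461
sc
[... 3921 characters left out ...]
ray([796.6, -67.1]), array([11.2, 16.5]), 70.4) 0.0262
side heat 22 (array([704.9, 404.4]), array([43.4,  7. ]), 23.0) 0.0258
side heat 17 (array([721.9, 212.9]), array([13.2, 16. ]), 24.6) 0.0283
side heat 18 (array([706.8, -74.5]), array([10.4, 19.8]), 24.3) 0.0283
side heat 30 (array([646.6, 220.3]), array([ 4.6, 50.6]), 77.2) 0.0266
side heat 28 (array([597.6, 232.6]), array([ 3.5, 44.3]), 77.1) 0.0272
side heat 26 (array([ 540.7, -150.5]), array([49.4,  7.4]), 10.6) 0.0266
side heat 64 (array([ 436.6, -165.6]), array([133.4,   7.6]), 8.4) 0.0272
side heat 117 (array([357.3,   1.7]), array([42.2, 41.3]), 48.9) 0.0267
side heat 21 (array([ 276.3, -103.2]), array([13. , 31.6]), 78.6) 0.026
```

View pics/top0.png

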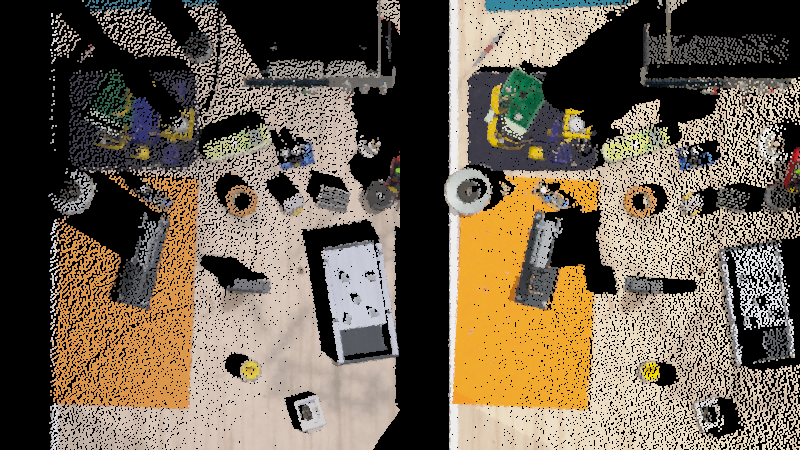

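The top view confirms the layout: jig yaw is about 8.6° with the tray towards the robot. The scraper is at about (0.530, 0.005), and the handle stand's cheeks are centred at about (0.618, 0.207) with yaw -13.5°.

```bash
cat >> h.py <<'E'
from scipy.spatial.transform import Rotation as Ro
def plan(s,pos,yaw,n,fingers=None):
    """rows (tool units) from the measured pose to pos [m], yaw [deg], tool down, in n rows"""
    p0=np.array(s["tcp_pos"]);R0=Ro.from_euler("xyz",s["tool_rot"]);p=p0.copy();R=R0
    RT=Ro.from_euler("xyz",[180,0,yaw],degrees=True);dv=(R0.inv()*RT).as_rotvec();rows=[]
    for i in range(1,n+1):
        f=i/n;pt=p0+f*(np.array(pos)-p0);Rt=R0*Ro.from_rotvec(f*dv)
        d=np.round(R.inv().apply(pt-p)/.025,2);w=np.round(np.degrees((R.inv()*Rt).as_rotvec())/60,3)
        p=p+R.apply(d*.025);R=R*Ro.from_rotvec(np.radians(w*60))
        r=dict(zip(["dx","dy","dz","rx","ry","rz"],[float(x)+0. for x in [*d,*w]]))
        rows.append({k:v for k,v in r.items() if abs(v)>0})
    for i in range(0,n,5):print(str(rows[i:i+5]).replace("'",'"'))
    m=max(abs(v) for r in rows for v in r.values());print("max",m,"maxrot",max([abs(v) for r in rows for k,v in r.items() if k[0]=="r"]+[0]))
E
python3 - <<'E'
from rig import bot
import pickle
from h import *
d=pickle.load(open("d0.pkl","rb"))
for n in d:
    X,C=cloud(*d[n]); C=C.astype(int)
    m=(C.max(1)<60)&(X[:,2]>.1)&(X[:,2]<.17)&(np.hypot(X[:,0]-.54,X[:,1]-.226)<.07)
    print(n,"pad",m.sum(),rect(X[m]),np.median(X[m],0).round(3)) if m.sum()>5 else 0
    m=(C[:,2]>C[:,0]*1.3)&(X[:,1]<-.25)&(X[:,0]<.7)&(X[:,0]>.2)&(X[:,2]>.02)
    if m.sum():print(n,"cab",np.percentile(X[m],[1,50,99],axis=0).round(3))
plan(bot.sense(),[.530,.005,.33],85.5,25)
E
```

```text
scene pad 103 (array([541.2, 224.2]), array([40.3, 47.6]), 83.2) [0.537 0.219 0.137]
scene cab [[ 0.239 -0.543  0.13 ]
 [ 0.376 -0.444  0.2  ]
 [ 0.554 -0.388  0.202]]
side pad 210 (array([540.3, 229.5]), array([34.8, 44.7]), 79.2) [0.541 0.232 0.135]
side cab [[ 0.226 -0.572  0.033]
 [ 0.344 -0.432  0.139]
 [ 0.569 -0.374  0.201]]
[{"dx": -0.79, "dy": -0.69, "dz": 0.12, "rz": 0.049}, {"dx": -0.82, "dy": -0.65, "dz": 0.12, "rz": 0.049}, {"dx": -0.86, "dy": -0.6, "dz": 0.12, "rz": 0.049}, {"dx": -0.88, "dy": -0.56, "dz": 0.12, "rz": 0.049}, {"dx": -0.92, "dy": -0.52, "dz": 0.12, "rz": 0.049}]
[{"dx": -0.94, "dy": -0.46, "dz": 0.12, "rz": 0.049}, {"dx": -0.96, "dy": -0.42, "dz": 0.12, "rz": 0.049}, {"dx": -0.98, "dy": -0.37, "dz": 0.12, "rz": 0.05}, {"dx": -1.0, "dy": -0.32, "dz": 0.12, "rz": 0.049}, {"dx": -1.01, "dy": -0.26, "dz": 0.12, "ry": 0.001, "rz": 0.049}]
[{"dx": -1.03, "dy": -0.21, "dz": 0.11, "rz": 0.049}, {"dx": -1.03, "dy": -0.16, "dz": 0.12, "rx": -0.001, "rz": 0.049}, {"dx": -1.05, "dy": -0.11, "dz": 0.12, "rz": 0.049}, {"dx": -1.04, "dy": -0.05, "dz": 0.12, "rz": 0.049}, {"dx": -1.05, "dz": 0.12, "rz": 0.049}]
[{"dx": -1.05, "dy": 0.06, "dz": 0.12, "rz": 0.049}, {"dx": -1.04, "dy": 0.11, "dz": 0.11, "rz": 0.049}, {"dx": -1.03, "dy": 0.16, "dz": 0.12, "rz": 0.049}, {"dx": -1.03, "dy": 0.21, "dz": 0.12, "rz": 0.049}, {"dx": -1.01, "dy": 0.27, "dz": 0.12, "rz": 0.049}]
[{"dx": -1.0, "dy": 0.32, "dz": 0.12, "rz": 0.049}, {"dx": -0.98, "dy": 0.37, "dz": 0.12, "rz": 0.049}, {"dx": -0.96, "dy": 0.42, "dz": 0.12, "rz": 0.05}, {"dx": -0.94, "dy": 0.47, "dz": 0.11, "rz": 0.049}, {"dx": -0.91, "dy": 0.52, "dz": 0.12, "rz": 0.049}]
max 1.05 maxrot 0.05
```

Emit:
{"fn": "step_arm", "kwargs": {
  "motion": [
    {"dx": -0.8, "dy": -0.7, "dz": 0.1, "rz": 0.05},
    {"dx": -0.82, "dy": -0.65, "dz": 0.1, "rz": 0.05},
    {"dx": -0.86, "dy": -0.6, "dz": 0.1, "rz": 0.05},
    {"dx": -0.88, "dy": -0.56, "dz": 0.1, "rz": 0.05},
    {"dx": -0.92, "dy": -0.52, "dz": 0.1, "rz": 0.05}
  ]
}}

```text
schema error: expected keys dx, dy, dz, rx, ry, rz, fingers
```

Emit:
{"fn": "step_arm", "kwargs": {
  "motion": [
    {"dx": -0.94, "dy": -0.46, "dz": 0.1, "rz": 0.05},
    {"dx": -0.96, "dy": -0.42, "dz": 0.1, "rz": 0.05},
    {"dx": -0.98, "dy": -0.37, "dz": 0.1, "rz": 0.05},
    {"dx": -1.0, "dy": -0.32, "dz": 0.1, "rz": 0.05},
    {"dx": -1.0, "dy": -0.26, "dz": 0.1, "rz": 0.05}
  ]
}}

```text
schema error: expected keys dx, dy, dz, rx, ry, rz, fingers
```

Emit:
{"fn": "step_arm", "kwargs": {
  "motion": [
    {"dx": -1.0, "dy": -0.2, "dz": 0.1, "rz": 0.05},
    {"dx": -1.0, "dy": -0.16, "dz": 0.1, "rz": 0.05},
    {"dx": -1.0, "dy": -0.1, "dz": 0.1, "rz": 0.05},
    {"dx": -1.0, "dy": -0.05, "dz": 0.1, "rz": 0.05},
    {"dx": -1.0, "dz": 0.1, "rz": 0.05}
  ]
}}

```text
schema error: expected keys dx, dy, dz, rx, ry, rz, fingers
```

Emit:
{"fn": "step_arm", "kwargs": {
  "motion": [
    {"dx": -1.0, "dy": 0.06, "dz": 0.1, "rz": 0.05},
    {"dx": -1.0, "dy": 0.1, "dz": 0.1, "rz": 0.05},
    {"dx": -1.0, "dy": 0.16, "dz": 0.1, "rz": 0.05},
    {"dx": -1.0, "dy": 0.2, "dz": 0.1, "rz": 0.05},
    {"dx": -1.0, "dy": 0.27, "dz": 0.1, "rz": 0.05}
  ]
}}

```text
schema error: expected keys dx, dy, dz, rx, ry, rz, fingers
```

Emit:
{"fn": "step_arm", "kwargs": {
  "motion": [
    {"dx": -1.0, "dy": 0.32, "dz": 0.1, "rz": 0.05},
    {"dx": -1.0, "dy": 0.37, "dz": 0.1, "rz": 0.05},
    {"dx": -0.96, "dy": 0.42, "dz": 0.1, "rz": 0.05},
    {"dx": -0.94, "dy": 0.47, "dz": 0.1, "rz": 0.05},
    {"dx": -0.9, "dy": 0.52, "dz": 0.1, "rz": 0.05}
  ]
}}

```text
schema error: expected keys dx, dy, dz, rx, ry, rz, fingers
```

```bash
cat >> h.py <<'E'
def wrist(bot):
    for _ in range(1): s=bot.sense()
    p,z=bot.capture("wrist");c=bot.get_calibration("wrist")
    T=np.eye(4);T[:3,:3]=Ro.from_euler("xyz",s["tool_rot"]).as_matrix();T[:3,3]=s["tcp_pos"]
    W=T@c["mount"];R=W[:3,:3].T;t=-R@W[:3,3]
    X,C=cloud(p,z,c,R,t);return s,p,z,X,C
def show(s):
    print({k:np.round(s[k],3).tolist() for k in ["time_s","tcp_pos","tool_rot","contact_force","width","grip_force","q"]})
E
python3 - <<'E'
from rig import bot
from h import *
s,p,z,X,C=wrist(bot);show(s)
cv2.imwrite("pics/w1.png",p[:,:,::-1])
m=(X[:,2]>.05)&(X[:,2]<.06)&(np.hypot(X[:,0]-.53,X[:,1]-.005)<.05)
print(m.sum(),rect(X[m]),np.median(X[m],0))
m=(X[:,2]>.012)&(X[:,2]<.021)&(np.hypot(X[:,0]-.53,X[:,1]-.005)<.07)
print(m.sum(),rect(X[m]),np.median(X[m],0))
m=abs(X[:,2])<.01;print("bench",np.median(X[m][:,2]))
E
```

```text
{'time_s': 0.1, 'tcp_pos': [0.223, 0.584, 0.404], 'tool_rot': [-3.14, 0.0, 2.777], 'contact_force': [0.132, -0.311, 0.651], 'width': 1.003, 'grip_force': 0.0, 'q': [-1.172, 0.69, -0.195, 1.566, 0.157, 0.902, -0.215]}
0 (array([0., 0.]), array([0., 0.]), 0.0) [nan nan nan]
0 (array([0., 0.]), array([0., 0.]), 0.0) [nan nan nan]
bench -0.001645655485046707
  return _methods._mean(a, axis=axis, dtype=dtype,
  ret = um.true_divide(
```

View pics/w1.png

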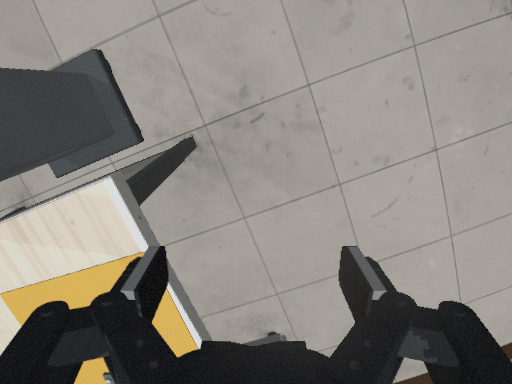

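The moves were refused because every key has to be present, so the arm hasn't moved. The wrist view shows only the bench's corner at (110,190) and the floor, with the fingers at (150,270) and (360,270).

Emit:
{"fn": "step_arm", "kwargs": {
  "motion": [
    {"dx": -0.8, "dy": -0.7, "dz": 0.1, "rx": 0, "ry": 0, "rz": 0.05, "fingers": 1},
    {"dx": -0.82, "dy": -0.65, "dz": 0.1, "rx": 0, "ry": 0, "rz": 0.05, "fingers": 1},
    {"dx": -0.86, "dy": -0.6, "dz": 0.1, "rx": 0, "ry": 0, "rz": 0.05, "fingers": 1},
    {"dx": -0.88, "dy": -0.56, "dz": 0.1, "rx": 0, "ry": 0, "rz": 0.05, "fingers": 1},
    {"dx": -0.92, "dy": -0.52, "dz": 0.1, "rx": 0, "ry": 0, "rz": 0.05, "fingers": 1}
  ]
}}

```text
time_s: 0.57
tcp_pos: [0.2846, 0.4664, 0.3919]
tool_rot: [-3.141, 0.0, 2.513]
contact_force: [1.2, -1.1, 0.3]
width: 1.001
grip_force: 0.0
```

Emit:
{"fn": "step_arm", "kwargs": {
  "motion": [
    {"dx": -0.94, "dy": -0.46, "dz": 0.1, "rx": 0, "ry": 0, "rz": 0.05, "fingers": 1},
    {"dx": -0.96, "dy": -0.42, "dz": 0.1, "rx": 0, "ry": 0, "rz": 0.05, "fingers": 1},
    {"dx": -0.98, "dy": -0.37, "dz": 0.1, "rx": 0, "ry": 0, "rz": 0.05, "fingers": 1},
    {"dx": -1, "dy": -0.32, "dz": 0.1, "rx": 0, "ry": 0, "rz": 0.05, "fingers": 1},
    {"dx": -1, "dy": -0.26, "dz": 0.1, "rx": 0, "ry": 0, "rz": 0.05, "fingers": 1}
  ]
}}

```text
time_s: 0.98
tcp_pos: [0.3451, 0.3506, 0.3795]
tool_rot: [-3.141, 0.0, 2.251]
contact_force: [1.3, -0.1, 0.8]
width: 0.997
grip_force: 0.0
```

Emit:
{"fn": "step_arm", "kwargs": {
  "motion": [
    {"dx": -1, "dy": -0.2, "dz": 0.1, "rx": 0, "ry": 0, "rz": 0.05, "fingers": 1},
    {"dx": -1, "dy": -0.16, "dz": 0.1, "rx": 0, "ry": 0, "rz": 0.05, "fingers": 1},
    {"dx": -1, "dy": -0.1, "dz": 0.1, "rx": 0, "ry": 0, "rz": 0.05, "fingers": 1},
    {"dx": -1, "dy": -0.05, "dz": 0.1, "rx": 0, "ry": 0, "rz": 0.05, "fingers": 1},
    {"dx": -1, "dy": 0, "dz": 0.1, "rx": 0, "ry": 0, "rz": 0.05, "fingers": 1}
  ]
}}

```text
time_s: 1.4
tcp_pos: [0.4029, 0.2388, 0.367]
tool_rot: [-3.141, -0.0, 1.989]
contact_force: [0.4, -0.2, -0.3]
width: 0.996
grip_force: 0.0
```

Emit:
{"fn": "step_arm", "kwargs": {
  "motion": [
    {"dx": -1, "dy": 0.06, "dz": 0.1, "rx": 0, "ry": 0, "rz": 0.05, "fingers": 1},
    {"dx": -1, "dy": 0.1, "dz": 0.1, "rx": 0, "ry": 0, "rz": 0.05, "fingers": 1},
    {"dx": -1, "dy": 0.16, "dz": 0.1, "rx": 0, "ry": 0, "rz": 0.05, "fingers": 1},
    {"dx": -1, "dy": 0.2, "dz": 0.1, "rx": 0, "ry": 0, "rz": 0.05, "fingers": 1},
    {"dx": -1, "dy": 0.27, "dz": 0.1, "rx": 0, "ry": 0, "rz": 0.05, "fingers": 1}
  ]
}}

```text
time_s: 1.82
tcp_pos: [0.4605, 0.1258, 0.3545]
tool_rot: [-3.141, -0.0, 1.727]
contact_force: [1.0, -0.2, -0.1]
width: 0.999
grip_force: 0.0
```

Emit:
{"fn": "step_arm", "kwargs": {
  "motion": [
    {"dx": -1, "dy": 0.32, "dz": 0.1, "rx": 0, "ry": 0, "rz": 0.05, "fingers": 1},
    {"dx": -1, "dy": 0.37, "dz": 0.1, "rx": 0, "ry": 0, "rz": 0.05, "fingers": 1},
    {"dx": -0.96, "dy": 0.42, "dz": 0.1, "rx": 0, "ry": 0, "rz": 0.05, "fingers": 1},
    {"dx": -0.94, "dy": 0.47, "dz": 0.1, "rx": 0, "ry": 0, "rz": 0.05, "fingers": 1},
    {"dx": -0.9, "dy": 0.52, "dz": 0.1, "rx": 0, "ry": 0, "rz": 0.05, "fingers": 1}
  ]
}}

```text
time_s: 2.23
tcp_pos: [0.5197, 0.0083, 0.3419]
tool_rot: [-3.141, -0.0, 1.465]
contact_force: [0.8, 0.2, 1.4]
width: 0.999
grip_force: 0.0
```

```bash
cat > w.py <<'E'
from rig import bot
from h import *
s,p,z,X,C=wrist(bot);show(s)
cv2.imwrite("pics/w2.png",p[:,:,::-1])
m=(X[:,2]>.05)&(X[:,2]<.06)&(np.hypot(X[:,0]-.53,X[:,1]-.005)<.05)
print(m.sum(),rect(X[m]),np.median(X[m],0))
m=(X[:,2]>.012)&(X[:,2]<.021)&(np.hypot(X[:,0]-.53,X[:,1]-.005)<.07)
print(m.sum(),rect(X[m]),np.median(X[m],0))
m=abs(X[:,2])<.01;print("bench",np.median(X[m][:,2]))
E
python3 w.py
```

```text
{'time_s': 2.233, 'tcp_pos': [0.52, 0.008, 0.342], 'tool_rot': [-3.141, -0.0, 1.465], 'contact_force': [0.805, 0.198, 1.445], 'width': 0.999, 'grip_force': 0.0, 'q': [-0.141, 0.648, 0.059, 1.953, -0.069, 0.543, -0.141]}
1517 (array([533.3,   5.6]), array([60.9, 21.2]), 84.2) [0.53321984 0.00725099 0.05275524]
618 (array([532.4,   5.3]), array([88.2, 26.7]), 83.9) [0.52956826 0.03801695 0.01392374]
bench -0.00199399917204033
```

```bash
python3 - <<'E'
from rig import bot
from h import *
plan(bot.sense(),[.532,.0055,.197],84,7)
E
```

```text
[{"dx": 0.03, "dy": 0.05, "dz": 0.83, "ry": 0.001, "rz": -0.001}, {"dx": 0.02, "dy": 0.06, "dz": 0.83, "rx": 0.001, "rz": -0.002}, {"dx": 0.03, "dy": 0.05, "dz": 0.82, "ry": 0.001, "rz": -0.001}, {"dx": 0.02, "dy": 0.05, "dz": 0.83, "rx": 0.001, "rz": -0.002}, {"dx": 0.03, "dy": 0.06, "dz": 0.83, "ry": 0.001, "rz": -0.001}]
[{"dx": 0.02, "dy": 0.05, "dz": 0.83, "rx": 0.001, "ry": 0.001, "rz": -0.002}, {"dx": 0.02, "dy": 0.06, "dz": 0.82, "rz": -0.001}]
max 0.83 maxrot 0.002
```

Emit:
{"fn": "step_arm", "kwargs": {
  "motion": [
    {"dx": 0.02, "dy": 0.1, "dz": 0.83, "rx": 0, "ry": 0, "rz": 0, "fingers": 1},
    {"dx": 0.02, "dy": 0.1, "dz": 0.83, "rx": 0, "ry": 0, "rz": 0, "fingers": 1},
    {"dx": 0.02, "dy": 0.1, "dz": 0.83, "rx": 0, "ry": 0, "rz": 0, "fingers": 1},
    {"dx": 0.02, "dy": 0.1, "dz": 0.83, "rx": 0, "ry": 0, "rz": 0, "fingers": 1},
    {"dx": 0, "dy": 0, "dz": 0.83, "rx": 0, "ry": 0, "rz": 0, "fingers": 1}
  ]
}}

```text
time_s: 2.7
tcp_pos: [0.5299, 0.0108, 0.2374]
tool_rot: [3.141, -0.0, 1.468]
contact_force: [1.1, 0.4, 1.0]
width: 0.998
grip_force: 0.0
```

Emit:
{"fn": "step_arm", "kwargs": {
  "motion": [
    {"dx": 0, "dy": 0, "dz": 0.83, "rx": 0, "ry": 0, "rz": 0, "fingers": 1},
    {"dx": 0, "dy": 0, "dz": 0.82, "rx": 0, "ry": 0, "rz": 0, "fingers": 1},
    {"dx": 0, "dy": 0, "dz": 0, "rx": 0, "ry": 0, "rz": 0, "fingers": 0},
    {"dx": 0, "dy": 0, "dz": 0, "rx": 0, "ry": 0, "rz": 0, "fingers": 0},
    {"dx": 0, "dy": 0, "dz": 0, "rx": 0, "ry": 0, "rz": 0, "fingers": 0}
  ]
}}

```text
time_s: 3.12
tcp_pos: [0.5297, 0.0106, 0.1979]
tool_rot: [3.141, -0.0, 1.468]
contact_force: [-0.4, 0.2, -0.6]
width: 0.6
grip_force: 0.0
```

Emit:
{"fn": "step_arm", "kwargs": {
  "motion": [
    {"dx": 0, "dy": 0, "dz": 0, "rx": 0, "ry": 0, "rz": 0, "fingers": 0},
    {"dx": 0, "dy": 0, "dz": 0, "rx": 0, "ry": 0, "rz": 0, "fingers": 0},
    {"dx": 0, "dy": 0, "dz": 0, "rx": 0, "ry": 0, "rz": 0, "fingers": 0},
    {"dx": 0, "dy": 0, "dz": 0, "rx": 0, "ry": 0, "rz": 0, "fingers": 0},
    {"dx": 0, "dy": 0, "dz": 0, "rx": 0, "ry": 0, "rz": 0, "fingers": 0}
  ]
}}

```text
time_s: 3.53
tcp_pos: [0.5301, 0.0106, 0.1984]
tool_rot: [3.139, -0.001, 1.468]
contact_force: [-0.1, 0.2, 8.3]
width: 0.245
grip_force: 62.3
```

```bash
python3 - <<'E'
from rig import bot
from h import *
s=bot.sense();s["tcp_pos"]=np.array(s["tcp_pos"])+[0,0,.075]
plan(s,[.53,-.17,.37],98.6,10)
E
```

```text
[{"dx": -0.72, "dy": 0.07, "dz": -0.39, "rz": -0.024}, {"dx": -0.72, "dy": 0.06, "dz": -0.38, "rx": 0.001, "rz": -0.024}, {"dx": -0.72, "dy": 0.04, "dz": -0.39, "rz": -0.025}, {"dx": -0.72, "dy": 0.02, "dz": -0.39, "rz": -0.024}, {"dx": -0.72, "dz": -0.38, "rz": -0.024}]
[{"dx": -0.73, "dy": -0.02, "dz": -0.39, "rx": 0.001, "rz": -0.024}, {"dx": -0.72, "dy": -0.03, "dz": -0.39, "rz": -0.024}, {"dx": -0.72, "dy": -0.06, "dz": -0.38, "rz": -0.024}, {"dx": -0.72, "dy": -0.07, "dz": -0.39, "rz": -0.025}, {"dx": -0.71, "dy": -0.09, "dz": -0.39, "rx": 0.001, "rz": -0.024}]
max 0.73 maxrot 0.025
```

Emit:
{"fn": "step_arm", "kwargs": {
  "motion": [
    {"dx": 0, "dy": 0, "dz": -0.4, "rx": 0, "ry": 0, "rz": 0, "fingers": 0},
    {"dx": 0, "dy": 0, "dz": -0.6, "rx": 0, "ry": 0, "rz": 0, "fingers": 0},
    {"dx": 0, "dy": 0, "dz": -1, "rx": 0, "ry": 0, "rz": 0, "fingers": 0},
    {"dx": 0, "dy": 0, "dz": -1, "rx": 0, "ry": 0, "rz": 0, "fingers": 0},
    {"dx": -0.3, "dy": 0, "dz": -0.4, "rx": 0, "ry": 0, "rz": 0, "fingers": 0}
  ]
}}

```text
time_s: 3.95
tcp_pos: [0.5293, 0.0045, 0.2852]
tool_rot: [3.138, -0.002, 1.47]
contact_force: [0.5, 0.9, -1.1]
width: 0.243
grip_force: 61.3
```

Emit:
{"fn": "step_arm", "kwargs": {
  "motion": [
    {"dx": -0.72, "dy": 0.07, "dz": -0.4, "rx": 0, "ry": 0, "rz": -0.024, "fingers": 0},
    {"dx": -0.72, "dy": 0.06, "dz": -0.4, "rx": 0, "ry": 0, "rz": -0.024, "fingers": 0},
    {"dx": -0.72, "dy": 0.04, "dz": -0.4, "rx": 0, "ry": 0, "rz": -0.024, "fingers": 0},
    {"dx": -0.72, "dy": 0.02, "dz": -0.4, "rx": 0, "ry": 0, "rz": -0.024, "fingers": 0},
    {"dx": -0.72, "dy": 0, "dz": -0.4, "rx": 0, "ry": 0, "rz": -0.024, "fingers": 0}
  ]
}}

```text
time_s: 4.37
tcp_pos: [0.5279, -0.0886, 0.3325]
tool_rot: [-3.14, 0.0, 1.594]
contact_force: [0.3, 0.0, -2.4]
width: 0.249
grip_force: 61.3
```

Emit:
{"fn": "step_arm", "kwargs": {
  "motion": [
    {"dx": -0.72, "dy": -0.02, "dz": -0.4, "rx": 0, "ry": 0, "rz": -0.024, "fingers": 0},
    {"dx": -0.72, "dy": -0.03, "dz": -0.4, "rx": 0, "ry": 0, "rz": -0.024, "fingers": 0},
    {"dx": -0.7, "dy": -0.06, "dz": -0.3, "rx": 0, "ry": 0, "rz": -0.024, "fingers": 0},
    {"dx": -0.6, "dy": -0.07, "dz": -0.2, "rx": 0, "ry": 0, "rz": -0.024, "fingers": 0},
    {"dx": -0.4, "dy": -0.09, "dz": 0, "rx": 0, "ry": 0, "rz": -0.024, "fingers": 0}
  ]
}}

```text
time_s: 4.78
tcp_pos: [0.5266, -0.1688, 0.3656]
tool_rot: [3.141, 0.002, 1.717]
contact_force: [0.4, -1.5, -1.2]
width: 0.252
grip_force: 61.3
```

```bash
cat > w.py <<'E'
from rig import bot
from h import *
import pickle
s,p,z,X,C=wrist(bot);show(s);pickle.dump((s,p,z,X,C),open("w3.pkl","wb"))
cv2.imwrite("pics/w3.png",p[:,:,::-1])
X=X+[0,0,.002]
for lo,hi,nm in [(.0445,.052,"rail"),(.035,.041,"bed")]:
  mm=(X[:,2]>lo)&(X[:,2]<hi)&(X[:,1]<-.1)&(X[:,1]>-.32)&(X[:,0]>.3)&(X[:,0]<.7)
  r=((.7-X[:,0])/.0015).astype(int);q=((-.1-X[:,1])/.0015).astype(int)
  g=np.zeros((300,300),np.uint8);g[r[mm],q[mm]]=1;g=cv2.morphologyEx(g,cv2.MORPH_CLOSE,np.ones((3,3)))
  k,L,S,_=cv2.connectedComponentsWithStats(g)
  for i in range(1,k):
    if S[i,4]>40:
      y=X[mm][L[r[mm],q[mm]]==i];print(nm,len(y),rect(y),np.median(y[:,2]).round(4))
E
python3 w.py
```

```text
{'time_s': 4.783, 'tcp_pos': [0.527, -0.169, 0.366], 'tool_rot': [3.141, 0.002, 1.717], 'contact_force': [0.374, -1.503, -1.168], 'width': 0.252, 'grip_force': 61.296, 'q': [0.266, 0.644, -0.066, 1.832, 0.066, 0.667, 0.308]}
rail 565 (array([ 689.7, -260.1]), array([20.4, 55. ]), 0.0) 0.0501
rail 133 (array([ 606.4, -257.1]), array([16.9, 10.6]), 9.6) 0.0478
rail 2251 (array([ 488.1, -164.4]), array([224. ,  10.7]), 8.5) 0.0478
rail 153 (array([ 502.7, -214.3]), array([14.2, 14.2]), 31.6) 0.0479
rail 183 (array([ 476.9, -246.9]), array([17.1, 18. ]), 10.2) 0.0457
rail 712 (array([ 439.9, -282.1]), array([92.6, 10.7]), 8.2) 0.0477
rail 186 (array([ 462.4, -195.2]), array([11.2, 18.1]), 78.8) 0.046
bed 78 (array([ 694.7, -104.8]), array([10.3, 10.2]), 7.7) 0.036
bed 4261 (array([ 545.2, -211.3]), array([142. , 120.2]), 8.7) 0.038
bed 3898 (array([ 447.7, -227.7]), array([123.2, 100.1]), 7.7) 0.0379
bed 116 (array([ 421.2, -169.4]), array([86.1,  0.7]), 8.1) 0.0373
```

View pics/w3.png

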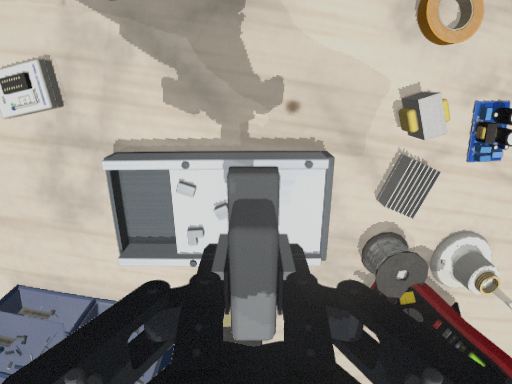

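The wrist view shows the jig with its tray at (145,210), the bed at x 175..325 px, and chips at (187,187), (221,210) and (195,235). The others are hidden behind the held scraper. Next I'll check the bed edge and the chips in the jig frame.

```bash
cat >> h.py <<'E'
JO=np.array([.5303,-.2134]);JA=np.radians(8.5);U=np.array([np.cos(JA),np.sin(JA)]);N=np.array([-U[1],U[0]])
def tojig(X): d=X[:,:2]-JO;return np.c_[d@U,d@N,X[:,2]]
def chips(X):
    J=tojig(X);o=[]
    m=(J[:,2]>.0425)&(J[:,2]<.053)&(abs(J[:,1])<.049)&(abs(J[:,0])<.085)
    r=((.1-J[:,0])/.0015).astype(int);q=((.06-J[:,1])/.0015).astype(int);g=np.zeros((140,90),np.uint8);g[r[m],q[m]]=1
    g=cv2.dilate(g,np.ones((3,3)));k,L,S,_=cv2.connectedComponentsWithStats(g)
    for i in range(1,k):
        y=J[m][L[r[m],q[m]]==i]
        if len(y)>15:print("chip",len(y),rect(y),y[:,2].max().round(3))
E
python3 - <<'E'
import pickle
from h import *
from rig import bot
s,p,z,X,C=pickle.load(open("w3.pkl","rb"));X=X+[0,0,.002];J=tojig(X)
a=abs(J[:,1])<.035
b=J[a&(J[:,2]>.036)&(J[:,2]<.040)&(abs(J[:,0])<.12)];print("bed x",np.percentile(b[:,0],[.5,99.5]))
t=J[a&(J[:,2]>.010)&(J[:,2]<.018)&(abs(J[:,0])<.16)];print("tray",np.percentile(t[:,0],[1,99]),np.median(t[:,2]))
chips(X)
d=pickle.load(open("d0.pkl","rb"));print("scene");chips(cloud(*d["scene"])[0])
T=JO+.060*U+.005*N;print(T)
plan(bot.sense(),[*T,.28],98.5,5)
E
```

```text
bed x [-0.08140161  0.08499768]
tray [-0.14598609  0.15624817] 0.013878027957620448
chip 165 (array([-27.5,   3.2]), array([14.2, 14.3]), 23.1) 0.05
chip 207 (array([-57.7, -25.3]), array([17.1, 18.7]), 1.7) 0.047
chip 202 (array([-64.5,  27.9]), array([11.2, 18.2]), 71.5) 0.048
scene
chip 50 (array([17.3, 19.4]), array([18.7, 17.5]), 76.8) 0.049
chip 46 (array([ 10.6, -30.6]), array([18.8, 11.5]), 79.2) 0.048
chip 51 (array([-30.5,   3. ]), array([14.7, 13.1]), 19.7) 0.051
chip 66 (array([-58.9, -26. ]), array([17.5, 18.3]), 4.6) 0.049
chip 48 (array([-65.4,  26.7]), array([12.6, 16.9]), 64.5) 0.047
[ 0.5889019  -0.19958636]
[{"dx": -0.3, "dy": 0.47, "dz": 0.68, "ry": 0.001, "rz": -0.001}, {"dx": -0.3, "dy": 0.46, "dz": 0.68}, {"dx": -0.3, "dy": 0.47, "dz": 0.68, "ry": 0.001, "rz": -0.001}, {"dx": -0.3, "dy": 0.46, "dz": 0.68, "ry": 0.001, "rz": -0.001}, {"dx": -0.3, "dy": 0.47, "dz": 0.68, "rx": -0.001}]
max 0.68 maxrot 0.001
```

Emit:
{"fn": "step_arm", "kwargs": {
  "motion": [
    {"dx": -0.3, "dy": 0.6, "dz": 0.5, "rx": 0, "ry": 0, "rz": 0, "fingers": 0},
    {"dx": -0.3, "dy": 0.6, "dz": 0.6, "rx": 0, "ry": 0, "rz": 0, "fingers": 0},
    {"dx": -0.3, "dy": 0.6, "dz": 0.7, "rx": 0, "ry": 0, "rz": 0, "fingers": 0},
    {"dx": -0.3, "dy": 0.4, "dz": 0.8, "rx": 0, "ry": 0, "rz": 0, "fingers": 0},
    {"dx": -0.3, "dy": 0.15, "dz": 0.8, "rx": 0, "ry": 0, "rz": 0, "fingers": 0}
  ]
}}

```text
time_s: 5.25
tcp_pos: [0.5921, -0.1938, 0.2786]
tool_rot: [3.14, -0.001, 1.72]
contact_force: [-0.3, -0.2, -0.9]
width: 0.246
grip_force: 61.3
```

Emit:
{"fn": "step_arm", "kwargs": {
  "motion": [
    {"dx": 0, "dy": 0, "dz": 0.5, "rx": 0, "ry": 0, "rz": 0, "fingers": 0},
    {"dx": 0, "dy": 0, "dz": 0.4, "rx": 0, "ry": 0, "rz": 0, "fingers": 0},
    {"dx": 0, "dy": 0, "dz": 0.3, "rx": 0, "ry": 0, "rz": 0, "fingers": 0},
    {"dx": 0, "dy": 0, "dz": 0.2, "rx": 0, "ry": 0, "rz": 0, "fingers": 0},
    {"dx": 0, "dy": 0, "dz": 0, "rx": 0, "ry": 0, "rz": 0, "fingers": 0}
  ]
}}

```text
time_s: 5.67
tcp_pos: [0.5903, -0.1938, 0.2441]
tool_rot: [-3.14, -0.001, 1.72]
contact_force: [0.2, -0.9, -1.4]
width: 0.246
grip_force: 61.2
```

```bash
python3 - <<'E'
from rig import bot
from h import *
s=bot.sense();show(s);print(tojig(np.array([s["tcp_pos"]])), np.degrees(s["tool_rot"]))
E
```

```text
{'time_s': 5.667, 'tcp_pos': [0.59, -0.194, 0.244], 'tool_rot': [-3.14, -0.001, 1.72], 'contact_force': [0.151, -0.884, -1.406], 'width': 0.246, 'grip_force': 61.247, 'q': [0.274, 0.896, -0.057, 1.695, 0.083, 0.555, 0.317]}
[[0.06224589 0.01053653 0.24410248]] [-1.79918525e+02 -5.80439252e-02  9.85276002e+01]
```

Emit:
{"fn": "step_arm", "kwargs": {
  "motion": [
    {"dx": -0.12, "dy": 0, "dz": 0, "rx": 0, "ry": 0, "rz": 0, "fingers": 0},
    {"dx": -0.1, "dy": 0, "dz": 0, "rx": 0, "ry": 0, "rz": 0, "fingers": 0},
    {"dx": 0, "dy": 0, "dz": 0.15, "rx": 0, "ry": 0, "rz": 0, "fingers": 0},
    {"dx": 0, "dy": 0, "dz": 0.15, "rx": 0, "ry": 0, "rz": 0, "fingers": 0},
    {"dx": 0, "dy": 0, "dz": 0, "rx": 0, "ry": 0, "rz": 0, "fingers": 0}
  ]
}}

```text
time_s: 6.08
tcp_pos: [0.5914, -0.1998, 0.2366]
tool_rot: [-3.141, -0.001, 1.719]
contact_force: [-0.3, -0.2, -0.8]
width: 0.246
grip_force: 61.3
```

Emit:
{"fn": "step_arm", "kwargs": {
  "motion": [
    {"dx": 0, "dy": 0, "dz": 0.04, "rx": 0, "ry": 0, "rz": 0, "fingers": 0},
    {"dx": 0, "dy": 0, "dz": 0, "rx": 0, "ry": 0, "rz": 0, "fingers": 0},
    {"dx": 0, "dy": 0, "dz": 0.02, "rx": 0, "ry": 0, "rz": 0, "fingers": 0},
    {"dx": 0, "dy": 0, "dz": 0, "rx": 0, "ry": 0, "rz": 0, "fingers": 0},
    {"dx": 0, "dy": 0, "dz": 0, "rx": 0, "ry": 0, "rz": 0, "fingers": 0}
  ]
}}

```text
time_s: 6.5
tcp_pos: [0.5915, -0.1997, 0.2364]
tool_rot: [-3.141, -0.0, 1.719]
contact_force: [-3.0, 1.0, 5.8]
width: 0.24
grip_force: 62.5
```

```bash
python3 - <<'E'
from rig import bot
from h import *
s=bot.sense();show(s);print(tojig(np.array([s["tcp_pos"]])), np.degrees(s["tool_rot"]))
p,z=bot.capture("side");c=bot.get_calibration("side")
cv2.imwrite("pics/s1.png",cv2.resize(p[110:220,180:360,::-1],None,fx=4,fy=4,interpolation=cv2.INTER_CUBIC))
E
```

```text
{'time_s': 6.5, 'tcp_pos': [0.591, -0.2, 0.236], 'tool_rot': [-3.141, -0.0, 1.719], 'contact_force': [-2.964, 1.037, 5.841], 'width': 0.24, 'grip_force': 62.473, 'q': [0.283, 0.91, -0.056, 1.688, 0.086, 0.546, 0.323]}
[[0.06255026 0.00453533 0.23641913]] [-1.79982234e+02 -1.05412740e-02  9.85051725e+01]
```

View pics/s1.png

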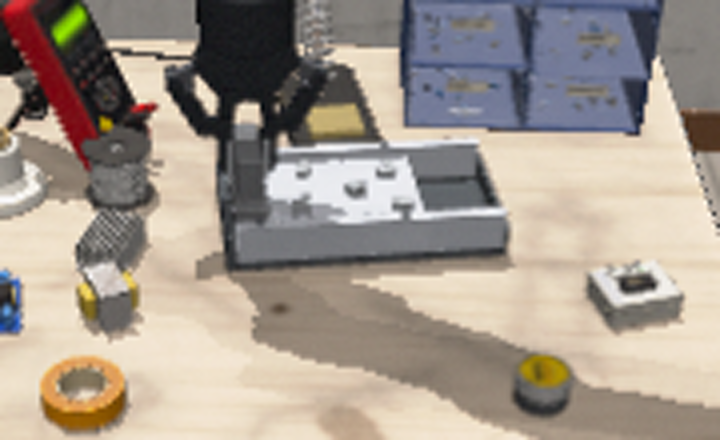

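The scraper is seated on the bed between the rails with about 6 N, and the chips are visible ahead of it at (305,170), (355,188), (387,172) and (403,205). I'll sweep towards the tray.

Emit:
{"fn": "step_arm", "kwargs": {
  "motion": [
    {"dx": 0, "dy": -0.1, "dz": 0, "rx": 0, "ry": 0, "rz": 0, "fingers": 0},
    {"dx": 0, "dy": -0.2, "dz": 0, "rx": 0, "ry": 0, "rz": 0, "fingers": 0},
    {"dx": 0, "dy": -0.3, "dz": 0, "rx": 0, "ry": 0, "rz": 0, "fingers": 0},
    {"dx": 0, "dy": -0.3, "dz": 0, "rx": 0, "ry": 0, "rz": 0, "fingers": 0},
    {"dx": 0, "dy": -0.3, "dz": 0, "rx": 0, "ry": 0, "rz": 0, "fingers": 0}
  ]
}}

```text
time_s: 6.97
tcp_pos: [0.5623, -0.2045, 0.2365]
tool_rot: [3.138, 0.001, 1.719]
contact_force: [3.4, 0.3, 4.5]
width: 0.247
grip_force: 62.2
```

Emit:
{"fn": "step_arm", "kwargs": {
  "motion": [
    {"dx": 0, "dy": -0.3, "dz": 0, "rx": 0, "ry": 0, "rz": 0, "fingers": 0},
    {"dx": 0, "dy": -0.3, "dz": 0, "rx": 0, "ry": 0, "rz": 0, "fingers": 0},
    {"dx": 0, "dy": -0.3, "dz": 0, "rx": 0, "ry": 0, "rz": 0, "fingers": 0},
    {"dx": 0, "dy": -0.3, "dz": 0, "rx": 0, "ry": 0, "rz": 0, "fingers": 0},
    {"dx": 0, "dy": -0.3, "dz": 0, "rx": 0, "ry": 0, "rz": 0, "fingers": 0}
  ]
}}

```text
time_s: 7.38
tcp_pos: [0.5251, -0.2101, 0.2364]
tool_rot: [3.138, 0.001, 1.719]
contact_force: [3.6, 0.6, 5.5]
width: 0.246
grip_force: 62.2
```

```bash
cat > j.py <<'E'
from rig import bot
from h import *
s=bot.sense();show(s);print(tojig(np.array([s["tcp_pos"]])), np.degrees(s["tool_rot"]))
E
python3 j.py
```

```text
{'time_s': 7.383, 'tcp_pos': [0.525, -0.21, 0.236], 'tool_rot': [3.138, 0.001, 1.719], 'contact_force': [3.595, 0.634, 5.469], 'width': 0.246, 'grip_force': 62.193, 'q': [0.332, 0.861, -0.055, 1.874, 0.106, 0.405, 0.347]}
[[-0.0046701   0.00406486  0.23644431]] [1.79798800e+02 6.49507072e-02 9.84962257e+01]
```

Emit:
{"fn": "step_arm", "kwargs": {
  "motion": [
    {"dx": 0, "dy": -0.3, "dz": 0, "rx": 0, "ry": 0, "rz": 0, "fingers": 0},
    {"dx": 0, "dy": -0.3, "dz": 0, "rx": 0, "ry": 0, "rz": 0, "fingers": 0},
    {"dx": 0, "dy": -0.3, "dz": 0, "rx": 0, "ry": 0, "rz": 0, "fingers": 0},
    {"dx": 0, "dy": -0.3, "dz": 0, "rx": 0, "ry": 0, "rz": 0, "fingers": 0},
    {"dx": 0, "dy": -0.3, "dz": 0, "rx": 0, "ry": 0, "rz": 0, "fingers": 0}
  ]
}}

```text
time_s: 7.8
tcp_pos: [0.4881, -0.2156, 0.2364]
tool_rot: [3.138, 0.001, 1.719]
contact_force: [4.0, 0.6, 5.1]
width: 0.244
grip_force: 62.3
```

Emit:
{"fn": "step_arm", "kwargs": {
  "motion": [
    {"dx": 0, "dy": -0.3, "dz": 0, "rx": 0, "ry": 0, "rz": 0, "fingers": 0},
    {"dx": 0, "dy": -0.3, "dz": 0, "rx": 0, "ry": 0, "rz": 0, "fingers": 0},
    {"dx": 0, "dy": -0.3, "dz": 0, "rx": 0, "ry": 0, "rz": 0, "fingers": 0},
    {"dx": 0, "dy": -0.3, "dz": 0, "rx": 0, "ry": 0, "rz": 0, "fingers": 0},
    {"dx": 0, "dy": -0.3, "dz": 0, "rx": 0, "ry": 0, "rz": 0, "fingers": 0}
  ]
}}

```text
time_s: 8.22
tcp_pos: [0.4509, -0.2211, 0.2364]
tool_rot: [3.138, 0.001, 1.719]
contact_force: [4.2, 0.4, 6.4]
width: 0.246
grip_force: 62.2
```

Emit:
{"fn": "step_arm", "kwargs": {
  "motion": [
    {"dx": 0, "dy": -0.2, "dz": 0, "rx": 0, "ry": 0, "rz": 0, "fingers": 0},
    {"dx": 0, "dy": -0.1, "dz": 0, "rx": 0, "ry": 0, "rz": 0, "fingers": 0},
    {"dx": 0, "dy": 0, "dz": 0, "rx": 0, "ry": 0, "rz": 0, "fingers": 0},
    {"dx": 0, "dy": 0, "dz": 0, "rx": 0, "ry": 0, "rz": 0, "fingers": 0},
    {"dx": 0, "dy": 0, "dz": 0, "rx": 0, "ry": 0, "rz": 0, "fingers": 0}
  ]
}}

```text
time_s: 8.63
tcp_pos: [0.4429, -0.2224, 0.2363]
tool_rot: [3.14, 0.001, 1.719]
contact_force: [2.8, -0.3, 6.9]
width: 0.252
grip_force: 62.6
```

```bash
python3 j.py
```

```text
{'time_s': 8.633, 'tcp_pos': [0.443, -0.222, 0.236], 'tool_rot': [3.14, 0.001, 1.719], 'contact_force': [2.839, -0.266, 6.943], 'width': 0.252, 'grip_force': 62.58, 'q': [0.4, 0.818, -0.045, 2.082, 0.139, 0.242, 0.381]}
[[-0.0877652   0.00404759  0.23633049]] [1.79931885e+02 5.00161272e-02 9.84724808e+01]
```

Emit:
{"fn": "step_arm", "kwargs": {
  "motion": [
    {"dx": 0, "dy": 0, "dz": -0.3, "rx": 0, "ry": 0, "rz": 0, "fingers": 0},
    {"dx": 0, "dy": 0, "dz": -0.7, "rx": 0, "ry": 0, "rz": 0, "fingers": 0},
    {"dx": 0, "dy": 0, "dz": -1, "rx": 0, "ry": 0, "rz": 0, "fingers": 0},
    {"dx": 0, "dy": 0.5, "dz": -1, "rx": 0, "ry": 0, "rz": 0, "fingers": 0},
    {"dx": 0.5, "dy": 0.8, "dz": -1, "rx": 0, "ry": 0, "rz": 0, "fingers": 0}
  ]
}}

```text
time_s: 9.05
tcp_pos: [0.4698, -0.2079, 0.3361]
tool_rot: [-3.134, 0.0, 1.712]
contact_force: [1.6, -1.5, -2.4]
width: 0.247
grip_force: 61.3
```

Emit:
{"fn": "step_arm", "kwargs": {
  "motion": [
    {"dx": 1, "dy": 0.8, "dz": -0.8, "rx": 0, "ry": 0, "rz": 0, "fingers": 0},
    {"dx": 1, "dy": 0.8, "dz": -0.5, "rx": 0, "ry": 0, "rz": 0, "fingers": 0},
    {"dx": 0.8, "dy": 0.6, "dz": 0, "rx": 0, "ry": 0, "rz": 0, "fingers": 0},
    {"dx": 0.4, "dy": 0.3, "dz": 0, "rx": 0, "ry": 0, "rz": 0, "fingers": 0},
    {"dx": 0, "dy": 0, "dz": 0, "rx": 0, "ry": 0, "rz": 0, "fingers": 0}
  ]
}}

```text
time_s: 9.47
tcp_pos: [0.5235, -0.1133, 0.3677]
tool_rot: [-3.14, -0.002, 1.724]
contact_force: [0.3, 0.5, -2.3]
width: 0.247
grip_force: 61.4
```

```bash
python3 j.py; python3 - <<'E'
from rig import bot
from h import *
import pickle
s,p,z,X,C=wrist(bot);X=X+[0,0,.002];chips(X)
J=tojig(X);m=(abs(J[:,1])<.049)&(J[:,0]<-.082)&(J[:,0]>-.142)&(J[:,2]<.045);g=J[m]
print("tray z hist",np.histogram(g[:,2],[0,.01,.018,.023,.028,.034,.045])[0])
p2,z2=bot.capture("scene");X2,_=cloud(p2,z2,bot.get_calibration("scene"));print("scene");chips(X2)
cv2.imwrite("pics/w4.png",np.hstack([cv2.resize(p[:,:,::-1],(400,300)),cv2.resize(p2[230:340,230:377,::-1],(400,300),interpolation=cv2.INTER_CUBIC)]))
E
```

```text
{'time_s': 9.467, 'tcp_pos': [0.524, -0.113, 0.368], 'tool_rot': [-3.14, -0.002, 1.724], 'contact_force': [0.33, 0.451, -2.295], 'width': 0.247, 'grip_force': 61.361, 'q': [0.17, 0.622, -0.069, 1.878, 0.064, 0.646, 0.216]}
[[0.00810977 0.09997099 0.36772417]] [-1.79908827e+02 -1.38505809e-01  9.88028314e+01]
tray z hist [   0 1944  435  131   48   16]
scene
```

View pics/w4.png

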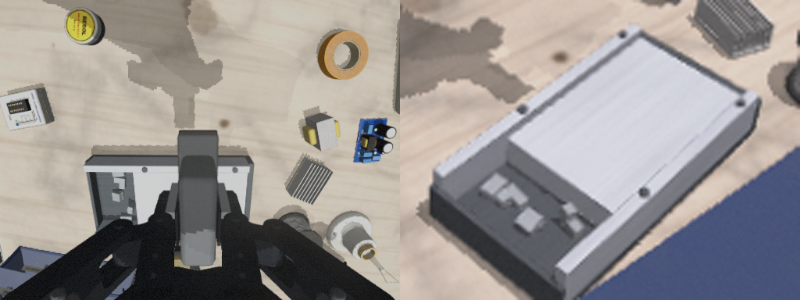

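The bed is clear and the chips lie in the tray, around (520,210) in the right-hand picture. I'll return the scraper to its old spot.

```bash
python3 - <<'E'
from rig import bot
from h import *
plan(bot.sense(),[.530,.0106,.225],84.1,10)
E
```

```text
[{"dx": 0.5, "dy": 0.11, "dz": 0.57, "rz": 0.024}, {"dx": 0.51, "dy": 0.1, "dz": 0.57, "rx": -0.001, "rz": 0.024}, {"dx": 0.5, "dy": 0.08, "dz": 0.57, "rz": 0.024}, {"dx": 0.51, "dy": 0.07, "dz": 0.56, "rx": -0.001, "rz": 0.024}, {"dx": 0.51, "dy": 0.06, "dz": 0.57, "rz": 0.024}]
[{"dx": 0.51, "dy": 0.04, "dz": 0.57, "rx": -0.001, "rz": 0.024}, {"dx": 0.51, "dy": 0.03, "dz": 0.57, "rz": 0.024}, {"dx": 0.52, "dy": 0.02, "dz": 0.57, "ry": 0.001, "rz": 0.024}, {"dx": 0.51, "dy": 0.01, "dz": 0.57, "rx": -0.001, "rz": 0.024}, {"dx": 0.51, "dy": -0.01, "dz": 0.57, "rz": 0.023}]
max 0.57 maxrot 0.024
```

Emit:
{"fn": "step_arm", "kwargs": {
  "motion": [
    {"dx": 0.5, "dy": 0.1, "dz": 0.4, "rx": 0, "ry": 0, "rz": 0.024, "fingers": 0},
    {"dx": 0.5, "dy": 0.1, "dz": 0.5, "rx": 0, "ry": 0, "rz": 0.024, "fingers": 0},
    {"dx": 0.5, "dy": 0.08, "dz": 0.6, "rx": 0, "ry": 0, "rz": 0.024, "fingers": 0},
    {"dx": 0.5, "dy": 0.07, "dz": 0.6, "rx": 0, "ry": 0, "rz": 0.024, "fingers": 0},
    {"dx": 0.5, "dy": 0.06, "dz": 0.6, "rx": 0, "ry": 0, "rz": 0.024, "fingers": 0}
  ]
}}

```text
time_s: 9.98
tcp_pos: [0.5262, -0.0555, 0.2995]
tool_rot: [-3.138, 0.002, 1.588]
contact_force: [-0.8, 1.0, -2.1]
width: 0.243
grip_force: 61.3
```

Emit:
{"fn": "step_arm", "kwargs": {
  "motion": [
    {"dx": 0.5, "dy": 0.04, "dz": 0.6, "rx": 0, "ry": 0, "rz": 0.024, "fingers": 0},
    {"dx": 0.5, "dy": 0.03, "dz": 0.6, "rx": 0, "ry": 0, "rz": 0.024, "fingers": 0},
    {"dx": 0.5, "dy": 0.02, "dz": 0.6, "rx": 0, "ry": 0, "rz": 0.024, "fingers": 0},
    {"dx": 0.5, "dy": 0, "dz": 0.6, "rx": 0, "ry": 0, "rz": 0.024, "fingers": 0},
    {"dx": 0.5, "dy": 0, "dz": 0.4, "rx": 0, "ry": 0, "rz": 0.024, "fingers": 0}
  ]
}}

```text
time_s: 10.4
tcp_pos: [0.5302, 0.0069, 0.2289]
tool_rot: [-3.137, 0.003, 1.463]
contact_force: [-0.2, -0.2, -1.1]
width: 0.245
grip_force: 61.3
```

Emit:
{"fn": "step_arm", "kwargs": {
  "motion": [
    {"dx": 0, "dy": 0, "dz": 0.3, "rx": 0, "ry": 0, "rz": 0, "fingers": 0},
    {"dx": 0, "dy": 0, "dz": 0.3, "rx": 0, "ry": 0, "rz": 0, "fingers": 0},
    {"dx": 0, "dy": 0, "dz": 0.2, "rx": 0, "ry": 0, "rz": 0, "fingers": 0},
    {"dx": 0, "dy": 0, "dz": 0.1, "rx": 0, "ry": 0, "rz": 0, "fingers": 0},
    {"dx": 0, "dy": 0, "dz": 0, "rx": 0, "ry": 0, "rz": 0, "fingers": 0}
  ]
}}

```text
time_s: 10.82
tcp_pos: [0.5314, 0.0077, 0.2079]
tool_rot: [-3.141, 0.001, 1.466]
contact_force: [-0.5, -0.7, -1.6]
width: 0.253
grip_force: 61.3
```

```bash
python3 j.py
```

```text
{'time_s': 10.817, 'tcp_pos': [0.531, 0.008, 0.208], 'tool_rot': [-3.141, 0.001, 1.466], 'contact_force': [-0.515, -0.72, -1.563], 'width': 0.253, 'grip_force': 61.274, 'q': [-0.115, 0.893, 0.023, 1.983, -0.066, 0.267, -0.142]}
[[0.03376948 0.21847623 0.20790739]] [-1.79962062e+02  5.49322636e-02  8.39927935e+01]
```

Emit:
{"fn": "step_arm", "kwargs": {
  "motion": [
    {"dx": 0, "dy": 0, "dz": 0.15, "rx": 0, "ry": 0, "rz": 0, "fingers": 0},
    {"dx": 0, "dy": 0, "dz": 0.15, "rx": 0, "ry": 0, "rz": 0, "fingers": 0},
    {"dx": 0, "dy": 0, "dz": 0.06, "rx": 0, "ry": 0, "rz": 0, "fingers": 0},
    {"dx": 0, "dy": 0, "dz": 0.03, "rx": 0, "ry": 0, "rz": 0, "fingers": 0},
    {"dx": 0, "dy": 0, "dz": 0, "rx": 0, "ry": 0, "rz": 0, "fingers": 0}
  ]
}}

```text
time_s: 11.23
tcp_pos: [0.5317, 0.0092, 0.1985]
tool_rot: [3.141, -0.0, 1.468]
contact_force: [0.1, -0.6, -1.5]
width: 0.25
grip_force: 61.3
```

Emit:
{"fn": "step_arm", "kwargs": {
  "motion": [
    {"dx": 0, "dy": 0, "dz": 0.01, "rx": 0, "ry": 0, "rz": 0, "fingers": 0},
    {"dx": 0, "dy": 0, "dz": 0, "rx": 0, "ry": 0, "rz": 0, "fingers": 0},
    {"dx": 0, "dy": 0, "dz": 0, "rx": 0, "ry": 0, "rz": 0, "fingers": 0},
    {"dx": 0, "dy": 0, "dz": 0, "rx": 0, "ry": 0, "rz": 0, "fingers": 0},
    {"dx": 0, "dy": 0, "dz": 0, "rx": 0, "ry": 0, "rz": 0, "fingers": 0}
  ]
}}

```text
time_s: 11.65
tcp_pos: [0.5317, 0.0093, 0.1984]
tool_rot: [3.141, -0.0, 1.468]
contact_force: [-1.1, 0.3, 3.2]
width: 0.25
grip_force: 61.7
```

Emit:
{"fn": "step_arm", "kwargs": {
  "motion": [
    {"dx": 0, "dy": 0, "dz": 0, "rx": 0, "ry": 0, "rz": 0, "fingers": 1},
    {"dx": 0, "dy": 0, "dz": 0, "rx": 0, "ry": 0, "rz": 0, "fingers": 1},
    {"dx": 0, "dy": 0, "dz": 0, "rx": 0, "ry": 0, "rz": 0, "fingers": 1},
    {"dx": 0, "dy": 0, "dz": 0, "rx": 0, "ry": 0, "rz": 0, "fingers": 1},
    {"dx": 0, "dy": 0, "dz": 0, "rx": 0, "ry": 0, "rz": 0, "fingers": 1}
  ]
}}

```text
time_s: 12.07
tcp_pos: [0.5317, 0.0092, 0.1981]
tool_rot: [3.142, -0.0, 1.468]
contact_force: [-0.5, -0.9, -0.0]
width: 0.935
grip_force: 0.0
```

Emit:
{"fn": "step_arm", "kwargs": {
  "motion": [
    {"dx": 0, "dy": 0, "dz": -0.4, "rx": 0, "ry": 0, "rz": 0, "fingers": 1},
    {"dx": 0, "dy": 0, "dz": -0.6, "rx": 0, "ry": 0, "rz": 0, "fingers": 1},
    {"dx": 0, "dy": 0, "dz": -1, "rx": 0, "ry": 0, "rz": 0, "fingers": 1},
    {"dx": 0, "dy": 0, "dz": -1, "rx": 0, "ry": 0, "rz": 0, "fingers": 1},
    {"dx": 0, "dy": 0, "dz": -1, "rx": 0, "ry": 0, "rz": 0, "fingers": 1}
  ]
}}

```text
time_s: 12.48
tcp_pos: [0.5314, 0.0091, 0.2998]
tool_rot: [-3.141, -0.0, 1.468]
contact_force: [0.1, -0.4, -0.1]
width: 0.998
grip_force: 0.0
```

Emit:
{"fn": "step_arm", "kwargs": {
  "motion": [
    {"dx": 0, "dy": 0, "dz": -1, "rx": 0, "ry": 0, "rz": 0, "fingers": 0},
    {"dx": 0, "dy": 0, "dz": -1, "rx": 0, "ry": 0, "rz": 0, "fingers": 0},
    {"dx": 0, "dy": 0, "dz": -0.5, "rx": 0, "ry": 0, "rz": 0, "fingers": 0},
    {"dx": 0, "dy": 0, "dz": 0, "rx": 0, "ry": 0, "rz": 0, "fingers": 0},
    {"dx": 0, "dy": 0, "dz": 0, "rx": 0, "ry": 0, "rz": 0, "fingers": 0}
  ]
}}

```text
time_s: 12.9
tcp_pos: [0.5315, 0.0092, 0.3616]
tool_rot: [3.14, -0.0, 1.468]
contact_force: [-0.3, -0.1, -0.2]
width: 0.3
grip_force: 0.0
```

```bash
python3 j.py; python3 - <<'E'
from rig import bot
from h import *
s,p,z,X,C=wrist(bot);X=X+[0,0,.002]
cv2.imwrite("pics/w5.png",p[:,:,::-1])
m=(X[:,2]>.052)&(X[:,2]<.06)&(np.hypot(X[:,0]-.53,X[:,1]-.005)<.05)
print(m.sum(),rect(X[m]),np.median(X[m],0))
# handle target: above released pad (0.541,0.226), tip 0.173 -> z .42
plan(s,[.530,.2285,.345],76.5,12)
E
```

```text
{'time_s': 12.9, 'tcp_pos': [0.532, 0.009, 0.362], 'tool_rot': [3.14, -0.0, 1.468], 'contact_force': [-0.26, -0.137, -0.176], 'width': 0.3, 'grip_force': 0.0, 'q': [-0.138, 0.628, 0.056, 1.902, -0.057, 0.611, -0.149]}
[[0.03412339 0.21998456 0.36158546]] [ 1.79899510e+02 -2.69202174e-02  8.41011756e+01]
1337 (array([532.2,   4. ]), array([61.3, 21.3]), 84.7) [0.53256026 0.00574979 0.05469961]
[{"dx": 0.73, "dy": -0.08, "dz": 0.06, "rz": 0.011}, {"dx": 0.72, "dy": -0.09, "dz": 0.05, "rz": 0.01}, {"dx": 0.73, "dy": -0.1, "dz": 0.06, "rz": 0.011}, {"dx": 0.72, "dy": -0.1, "dz": 0.05, "rx": 0.001, "rz": 0.01}, {"dx": 0.72, "dy": -0.11, "dz": 0.06, "rz": 0.011}]
[{"dx": 0.72, "dy": -0.12, "dz": 0.05, "rz": 0.01}, {"dx": 0.72, "dy": -0.13, "dz": 0.06, "rz": 0.011}, {"dx": 0.72, "dy": -0.14, "dz": 0.05, "rz": 0.01}, {"dx": 0.72, "dy": -0.14, "dz": 0.06, "rz": 0.011}, {"dx": 0.71, "dy": -0.15, "dz": 0.06, "rz": 0.011}]
[{"dx": 0.72, "dy": -0.16, "dz": 0.05, "ry": -0.001, "rz": 0.01}, {"dx": 0.71, "dy": -0.17, "dz": 0.06, "rx": 0.001, "rz": 0.011}]
max 0.73 maxrot 0.011
```

The scraper stands upright at its old spot (top at 0.055). Next is the handle.

Emit:
{"fn": "step_arm", "kwargs": {
  "motion": [
    {"dx": 0.6, "dy": -0.08, "dz": 0.05, "rx": 0, "ry": 0, "rz": 0.011, "fingers": 0},
    {"dx": 0.75, "dy": -0.09, "dz": 0.05, "rx": 0, "ry": 0, "rz": 0.01, "fingers": 0},
    {"dx": 0.75, "dy": -0.1, "dz": 0.05, "rx": 0, "ry": 0, "rz": 0.011, "fingers": 0},
    {"dx": 0.75, "dy": -0.1, "dz": 0.05, "rx": 0, "ry": 0, "rz": 0.01, "fingers": 0},
    {"dx": 0.75, "dy": -0.11, "dz": 0.05, "rx": 0, "ry": 0, "rz": 0.011, "fingers": 0}
  ]
}}

```text
time_s: 13.37
tcp_pos: [0.5304, 0.1007, 0.3529]
tool_rot: [-3.139, 0.001, 1.412]
contact_force: [-0.1, -1.4, -1.0]
width: -0.005
grip_force: 0.0
```

Emit:
{"fn": "step_arm", "kwargs": {
  "motion": [
    {"dx": 0.75, "dy": -0.12, "dz": 0.05, "rx": 0, "ry": 0, "rz": 0.01, "fingers": 0},
    {"dx": 0.75, "dy": -0.13, "dz": 0.05, "rx": 0, "ry": 0, "rz": 0.011, "fingers": 0},
    {"dx": 0.75, "dy": -0.14, "dz": 0.05, "rx": 0, "ry": 0, "rz": 0.01, "fingers": 0},
    {"dx": 0.75, "dy": -0.14, "dz": 0.05, "rx": 0, "ry": 0, "rz": 0.011, "fingers": 0},
    {"dx": 0.75, "dy": -0.15, "dz": 0.05, "rx": 0, "ry": 0, "rz": 0.011, "fingers": 0}
  ]
}}

```text
time_s: 13.78
tcp_pos: [0.5305, 0.196, 0.3465]
tool_rot: [-3.139, 0.002, 1.356]
contact_force: [1.0, 0.1, 0.2]
width: 0.002
grip_force: 0.0
```

Emit:
{"fn": "step_arm", "kwargs": {
  "motion": [
    {"dx": 0.75, "dy": -0.16, "dz": 0.05, "rx": 0, "ry": 0, "rz": 0.01, "fingers": 0},
    {"dx": 0.6, "dy": -0.17, "dz": 0.05, "rx": 0, "ry": 0, "rz": 0.01, "fingers": 0},
    {"dx": 0, "dy": 0, "dz": 0, "rx": 0, "ry": 0, "rz": 0, "fingers": 0},
    {"dx": 0, "dy": 0, "dz": 0, "rx": 0, "ry": 0, "rz": 0, "fingers": 0},
    {"dx": 0, "dy": 0, "dz": 0, "rx": 0, "ry": 0, "rz": 0, "fingers": 0}
  ]
}}

```text
time_s: 14.2
tcp_pos: [0.5302, 0.2287, 0.3448]
tool_rot: [-3.141, 0.002, 1.335]
contact_force: [0.6, -0.7, -0.6]
width: -0.002
grip_force: 0.0
```

```bash
cat > hd.py <<'E'
from rig import bot
from h import *
import sys
show(bot.sense())
a=np.radians(-13.5);u=np.array([np.cos(a),np.sin(a)]);n=np.array([-u[1],u[0]]);O=np.array([.5747,.218])
def stand(X): d=X[:,:2]-O;return np.c_[d@u,d@n,X[:,2]]
print("tcp in stand",stand(np.array([bot.sense()["tcp_pos"]])))
for c in ["side","scene"]:
    p,z=bot.capture(c);X,C=cloud(p,z,bot.get_calibration(c));S=stand(X);C=C.astype(int)
    m=(abs(S[:,1])<.02)&(S[:,0]>-.075)&(S[:,0]<.1)&(S[:,2]>.06)&(S[:,2]<.16)
    k=m&(S[:,0]>0);print(c,"cheek top z",np.percentile(S[k][:,2],[50,90]).round(4),"x",S[k&(S[:,2]>.07)][:,0].min().round(3),"y",np.percentile(S[k][:,1],[2,98]).round(3))
    # bar / pad profile, max z per 10 mm of x
    for x in np.arange(-.075,.02,.01):
        q=m&(abs(S[:,0]-x)<.005)&(C.max(1)<90 if x<-.01 else True)
        if q.sum()>3:print(f"  x{x*1000:.0f}: n{q.sum()} z {np.percentile(S[q][:,2],[10,50,90]).round(3)} y {np.percentile(S[q][:,1],[5,95]).round(3)}")
    cv2.imwrite(f"pics/{sys.argv[1]}_{c}.png",p[:,:,::-1])
E
python3 hd.py h1; python3 -c "
import cv2,numpy as np
a=cv2.imread('pics/h1_side.png')[150:300,150:300];b=cv2.imread('pics/h1_scene.png')[80:230,150:300]
cv2.imwrite('pics/h1.png',np.hstack([cv2.resize(i,(400,400),interpolation=cv2.INTER_CUBIC) for i in(a,b)]))"
```

```text
{'time_s': 14.2, 'tcp_pos': [0.53, 0.229, 0.345], 'tool_rot': [-3.141, 0.002, 1.335], 'contact_force': [0.637, -0.726, -0.595], 'width': -0.002, 'grip_force': 0.0, 'q': [-0.571, 0.709, 0.144, 1.782, -0.151, 0.664, -0.578]}
tcp in stand [[-4.57249171e-02  3.08023446e-05  3.44838198e-01]]
side cheek top z [0.0819 0.104 ] x 0.0 y [-0.016  0.02 ]
  x-55: n48 z [0.139 0.142 0.144] y [-0.012  0.018]
  x-45: n51 z [0.133 0.138 0.141] y [-0.013  0.019]
  x-35: n48 z [0.132 0.134 0.136] y [-0.013  0.018]
  x-25: n52 z [0.127 0.13  0.132] y [-0.012  0.019]
  x-15: n33 z [0.124 0.126 0.129] y [-0.012  0.019]
  x-5: n52 z [0.066 0.107 0.113] y [-0.014  0.019]
  x5: n60 z [0.066 0.104 0.109] y [-0.014  0.019]
  x15: n54 z [0.065 0.098 0.106] y [-0.013  0.02 ]
scene cheek top z [0.0803 0.1018] x 0.0 y [-0.02   0.017]
  x-55: n27 z [0.137 0.142 0.144] y [-0.018  0.014]
  x-45: n27 z [0.132 0.139 0.142] y [-0.019  0.014]
  x-35: n26 z [0.128 0.136 0.138] y [-0.019  0.012]
  x-25: n25 z [0.126 0.131 0.133] y [-0.018  0.011]
  x-15: n19 z [0.124 0.127 0.13 ] y [-0.019  0.01 ]
  x-5: n30 z [0.069 0.105 0.115] y [-0.017  0.015]
  x5: n56 z [0.066 0.083 0.11 ] y [-0.018  0.016]
  x15: n48 z [0.068 0.081 0.106] y [-0.02   0.015]
```

View pics/h1.png

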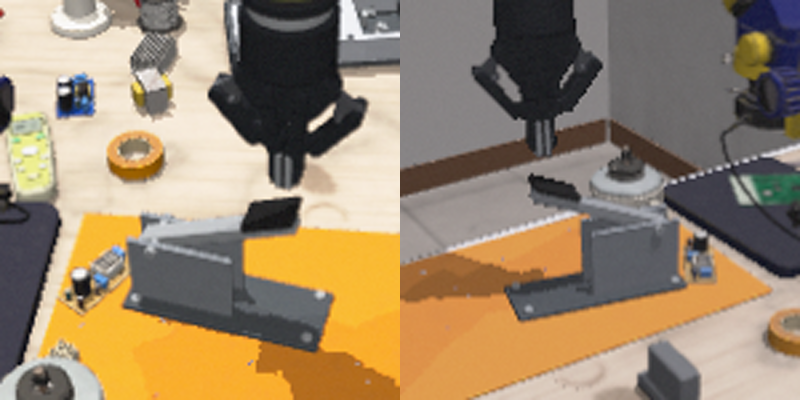

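The handle is confirmed: the pad is at (270,213) in the left-hand picture, straight under the fingertips, and its height profile matches the given geometry. I'll press down in steps.

Emit:
{"fn": "step_arm", "kwargs": {
  "motion": [
    {"dx": 0, "dy": 0, "dz": 0.3, "rx": 0, "ry": 0, "rz": 0, "fingers": 0},
    {"dx": 0, "dy": 0, "dz": 0.3, "rx": 0, "ry": 0, "rz": 0, "fingers": 0},
    {"dx": 0, "dy": 0, "dz": 0.3, "rx": 0, "ry": 0, "rz": 0, "fingers": 0},
    {"dx": 0, "dy": 0, "dz": 0.3, "rx": 0, "ry": 0, "rz": 0, "fingers": 0},
    {"dx": 0, "dy": 0, "dz": 0.2, "rx": 0, "ry": 0, "rz": 0, "fingers": 0}
  ]
}}

```text
time_s: 14.72
tcp_pos: [0.53, 0.2299, 0.3095]
tool_rot: [-3.14, 0.001, 1.336]
contact_force: [-1.9, 0.5, 2.8]
width: 0.0
grip_force: 1.4
```

Emit:
{"fn": "step_arm", "kwargs": {
  "motion": [
    {"dx": 0, "dy": 0, "dz": 0.2, "rx": 0, "ry": 0, "rz": 0, "fingers": 0},
    {"dx": 0, "dy": 0, "dz": 0.2, "rx": 0, "ry": 0, "rz": 0, "fingers": 0},
    {"dx": 0, "dy": 0, "dz": 0.2, "rx": 0, "ry": 0, "rz": 0, "fingers": 0},
    {"dx": 0, "dy": 0, "dz": 0, "rx": 0, "ry": 0, "rz": 0, "fingers": 0},
    {"dx": 0, "dy": 0, "dz": 0, "rx": 0, "ry": 0, "rz": 0, "fingers": 0}
  ]
}}

```text
time_s: 15.13
tcp_pos: [0.5304, 0.2302, 0.2956]
tool_rot: [-3.142, -0.0, 1.336]
contact_force: [-1.5, 0.7, 3.4]
width: -0.0
grip_force: 1.8
```

Emit:
{"fn": "step_arm", "kwargs": {
  "motion": [
    {"dx": 0, "dy": 0, "dz": 0.2, "rx": 0, "ry": 0, "rz": 0, "fingers": 0},
    {"dx": 0, "dy": 0, "dz": 0.2, "rx": 0, "ry": 0, "rz": 0, "fingers": 0},
    {"dx": 0, "dy": 0, "dz": 0.2, "rx": 0, "ry": 0, "rz": 0, "fingers": 0},
    {"dx": 0, "dy": 0, "dz": 0, "rx": 0, "ry": 0, "rz": 0, "fingers": 0},
    {"dx": 0, "dy": 0, "dz": 0, "rx": 0, "ry": 0, "rz": 0, "fingers": 0}
  ]
}}

```text
time_s: 15.55
tcp_pos: [0.5302, 0.2303, 0.2807]
tool_rot: [-3.141, -0.0, 1.336]
contact_force: [-2.3, 0.5, 5.1]
width: -0.003
grip_force: 2.3
```

```bash
python3 hd.py h2
```

```text
{'time_s': 15.55, 'tcp_pos': [0.53, 0.23, 0.281], 'tool_rot': [-3.141, -0.0, 1.336], 'contact_force': [-2.348, 0.452, 5.15], 'width': -0.003, 'grip_force': 2.329, 'q': [-0.556, 0.805, 0.115, 1.823, -0.168, 0.523, -0.565]}
tcp in stand [[-0.04612339  0.00156505  0.28067004]]
side cheek top z [0.0807 0.0879] x 0.0 y [-0.018  0.02 ]
  x-75: n7 z [0.107 0.157 0.16 ] y [0.008 0.015]
  x-65: n85 z [0.105 0.108 0.156] y [-0.01   0.019]
  x-55: n71 z [0.105 0.121 0.154] y [0.005 0.018]
  x-45: n74 z [0.103 0.141 0.157] y [-0.004  0.019]
  x-35: n65 z [0.101 0.105 0.152] y [0.001 0.019]
  x-25: n45 z [0.1   0.102 0.157] y [-0.01   0.019]
  x-15: n7 z [0.13  0.157 0.158] y [-0.007  0.014]
  x-5: n47 z [0.079 0.089 0.091] y [-0.007  0.019]
  x5: n49 z [0.078 0.088 0.09 ] y [-0.006  0.019]
  x15: n56 z [0.077 0.084 0.089] y [-0.015  0.02 ]
scene cheek top z [0.0809 0.0879] x 0.0 y [-0.02   0.017]
  x-75: n4 z [0.153 0.156 0.158] y [-0.013 -0.011]
  x-65: n43 z [0.104 0.108 0.154] y [-0.018  0.01 ]
  x-55: n79 z [0.106 0.128 0.155] y [-0.019  0.006]
  x-45: n58 z [0.105 0.131 0.157] y [-0.019  0.006]
  x-35: n57 z [0.102 0.121 0.155] y [-0.018  0.004]
  x-25: n27 z [0.1   0.103 0.155] y [-0.018  0.011]
  x-5: n32 z [0.068 0.087 0.093] y [-0.019  0.009]
  x5: n37 z [0.065 0.081 0.091] y [-0.019  0.011]
  x15: n34 z [0.066 0.081 0.09 ] y [-0.02   0.002]
```

Emit:
{"fn": "step_arm", "kwargs": {
  "motion": [
    {"dx": 0, "dy": 0, "dz": 0.2, "rx": 0, "ry": 0, "rz": 0, "fingers": 0},
    {"dx": 0, "dy": 0, "dz": 0.2, "rx": 0, "ry": 0, "rz": 0, "fingers": 0},
    {"dx": 0, "dy": 0, "dz": 0.16, "rx": 0, "ry": 0, "rz": 0, "fingers": 0},
    {"dx": 0, "dy": 0, "dz": 0, "rx": 0, "ry": 0, "rz": 0, "fingers": 0},
    {"dx": 0, "dy": 0, "dz": 0, "rx": 0, "ry": 0, "rz": 0, "fingers": 0}
  ]
}}

```text
time_s: 16.07
tcp_pos: [0.5297, 0.2305, 0.2668]
tool_rot: [-3.14, 0.0, 1.337]
contact_force: [-4.4, 2.3, 5.9]
width: -0.001
grip_force: 2.9
```

```bash
python3 hd.py h3 | grep -v "x-75"; python3 -c "
import cv2,numpy as np
a=cv2.imread('pics/h3_side.png')[190:290,170:290];b=cv2.imread('pics/h3_scene.png')[120:210,180:288]
cv2.imwrite('pics/h3.png',np.hstack([cv2.resize(i,(400,333),interpolation=cv2.INTER_CUBIC) for i in(a,b)]))"
```

```text
{'time_s': 16.067, 'tcp_pos': [0.53, 0.23, 0.267], 'tool_rot': [-3.14, 0.0, 1.337], 'contact_force': [-4.419, 2.339, 5.865], 'width': -0.001, 'grip_force': 2.892, 'q': [-0.552, 0.827, 0.109, 1.829, -0.171, 0.496, -0.562]}
tcp in stand [[-0.04663847  0.00163417  0.26679402]]
side cheek top z [0.0801 0.0822] x 0.0 y [-0.018  0.02 ]
  x-65: n99 z [0.091 0.094 0.148] y [-0.009  0.018]
  x-55: n83 z [0.091 0.115 0.148] y [0.008 0.019]
  x-45: n83 z [0.091 0.133 0.15 ] y [-0.006  0.018]
  x-35: n72 z [0.089 0.101 0.148] y [0.002 0.019]
  x-25: n62 z [0.089 0.142 0.151] y [-0.009  0.016]
  x-15: n36 z [0.147 0.153 0.157] y [-0.007  0.014]
  x-5: n57 z [0.076 0.082 0.153] y [-0.015  0.019]
  x5: n51 z [0.077 0.081 0.083] y [-0.015  0.019]
  x15: n54 z [0.076 0.081 0.083] y [-0.016  0.019]
scene cheek top z [0.0806 0.0825] x 0.001 y [-0.02   0.017]
  x-65: n71 z [0.092 0.121 0.154] y [-0.018  0.01 ]
  x-55: n78 z [0.092 0.121 0.15 ] y [-0.017  0.002]
  x-45: n77 z [0.091 0.132 0.152] y [-0.018  0.008]
  x-35: n67 z [0.091 0.117 0.152] y [-0.019 -0.002]
  x-25: n41 z [0.091 0.144 0.15 ] y [-0.017  0.011]
  x-15: n31 z [0.147 0.154 0.158] y [-0.012  0.01 ]
  x-5: n41 z [0.071 0.082 0.154] y [-0.019  0.006]
  x5: n27 z [0.073 0.081 0.083] y [-0.02   0.016]
  x15: n31 z [0.069 0.081 0.083] y [-0.02   0.015]
```

View pics/h3.png

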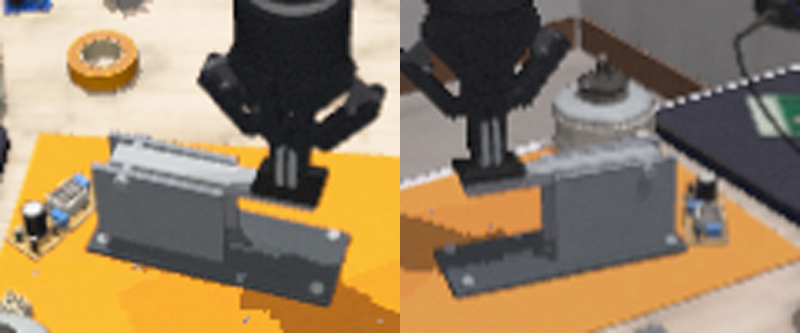

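The bar is almost flush with the cheeks and the pad is about 1.5 mm high. One small nudge and a settle, then the last check.

Emit:
{"fn": "step_arm", "kwargs": {
  "motion": [
    {"dx": 0, "dy": 0, "dz": 0.05, "rx": 0, "ry": 0, "rz": 0, "fingers": 0},
    {"dx": 0, "dy": 0, "dz": 0, "rx": 0, "ry": 0, "rz": 0, "fingers": 0},
    {"dx": 0, "dy": 0, "dz": 0, "rx": 0, "ry": 0, "rz": 0, "fingers": 0},
    {"dx": 0, "dy": 0, "dz": 0, "rx": 0, "ry": 0, "rz": 0, "fingers": 0},
    {"dx": 0, "dy": 0, "dz": 0, "rx": 0, "ry": 0, "rz": 0, "fingers": 0}
  ]
}}

```text
time_s: 16.58
tcp_pos: [0.5298, 0.2304, 0.2658]
tool_rot: [-3.14, -0.0, 1.336]
contact_force: [-3.3, 1.5, 6.2]
width: 0.005
grip_force: 2.9
```

Emit:
{"fn": "step_arm", "kwargs": {
  "motion": [
    {"dx": 0, "dy": 0, "dz": 0, "rx": 0, "ry": 0, "rz": 0, "fingers": 0},
    {"dx": 0, "dy": 0, "dz": 0, "rx": 0, "ry": 0, "rz": 0, "fingers": 0},
    {"dx": 0, "dy": 0, "dz": 0, "rx": 0, "ry": 0, "rz": 0, "fingers": 0},
    {"dx": 0, "dy": 0, "dz": 0, "rx": 0, "ry": 0, "rz": 0, "fingers": 0},
    {"dx": 0, "dy": 0, "dz": 0, "rx": 0, "ry": 0, "rz": 0, "fingers": 0}
  ]
}}

```text
time_s: 17.0
tcp_pos: [0.5298, 0.2304, 0.2659]
tool_rot: [-3.14, -0.0, 1.336]
contact_force: [-3.1, 1.2, 6.0]
width: -0.002
grip_force: 2.9
```

```bash
python3 hd.py h4 | grep -E "time|cheek|x-65|x-55|x-45|x-35|x5|x15"; python3 - <<'E'
from rig import bot
from h import *
p,z=bot.capture("scene");X,_=cloud(p,z,bot.get_calibration("scene"));print("bed chips:");chips(X)
m=(X[:,2]>.052)&(X[:,2]<.058)&(np.hypot(X[:,0]-.53,X[:,1]-.005)<.05);print("scraper",rect(X[m]))
E
```

```text
{'time_s': 17.0, 'tcp_pos': [0.53, 0.23, 0.266], 'tool_rot': [-3.14, -0.0, 1.336], 'contact_force': [-3.094, 1.157, 6.017], 'width': -0.002, 'grip_force': 2.932, 'q': [-0.552, 0.829, 0.108, 1.83, -0.171, 0.493, -0.562]}
side cheek top z [0.0801 0.0819] x 0.0 y [-0.017  0.02 ]
  x-65: n102 z [0.09  0.102 0.147] y [-0.009  0.018]
  x-55: n85 z [0.09  0.114 0.149] y [0.007 0.018]
  x-45: n83 z [0.09  0.131 0.147] y [-0.005  0.019]
  x-35: n73 z [0.089 0.104 0.148] y [0.001 0.019]
  x5: n53 z [0.076 0.08  0.082] y [-0.015  0.02 ]
  x15: n54 z [0.076 0.08  0.082] y [-0.016  0.02 ]
scene cheek top z [0.0804 0.0824] x 0.0 y [-0.02   0.017]
  x-65: n69 z [0.091 0.121 0.155] y [-0.018  0.012]
  x-55: n90 z [0.091 0.119 0.15 ] y [-0.018  0.005]
  x-45: n77 z [0.091 0.133 0.153] y [-0.017  0.008]
  x-35: n66 z [0.09  0.115 0.15 ] y [-0.018 -0.003]
  x5: n39 z [0.063 0.081 0.083] y [-0.02   0.014]
  x15: n33 z [0.066 0.08  0.082] y [-0.02   0.016]
bed chips:
scraper (array([529.8,   1.3]), array([59.1, 21.5]), 83.5)
```

```bash
python3 -c "
from rig import bot
print(bot.close_job())"
```

```text
the job is handed in; nothing more can be done
None
```

I handed the job in at about 17 s: the bed is clear with the chips in the tray, the scraper stands upright on the bench where it started, and the closed fingers hold the handle within about 1 mm of level.

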